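# Load the bolt pail and hang it up

### The job

Put the two long bolts, and only those, into the small open metal pail while it stands on the cabinet, then hang the pail by its handle on the hook under the stand's top board and let it come to rest there. Keep the pail upright on the way, and leave the short bolt, carton, glue bottle and tape roll where they are.

Things in the scene. Friction and masses are not known exactly. Their poses are not given: they have to be found in the camera images.
- pail: loose open rectangular metal pail, 84 (x) x 86 (y) x 36 mm high, 3 mm walls and floor, up to 0.35 kg; origin: centre of its underside. A rigid fixed bail (handle) of 8 mm round bar stands over it in its y-z plane: an upright leg at y = +-46 mm, joined above by an arch with a black upright grip tab on top. Front and back (x, -x) are alike
- pail_bail (a point): underside of the bail's arch at its highest point, 143 mm above the pail's underside, x = y = 0 of the pail; this comes to rest on the hook. Centre of the arch's bar: z = 147 mm for y = 0, 132 mm for y = 34 mm, 108 mm at the legs (y = 46 mm)
- pail_grip (a point): grip point on the black tab on top of the bail (pail x = y = 0, z = 174 mm). The tab is 10 mm wide in pail y, 14 mm deep in pail x, from z = 150 to 190 mm; pinch it across y with the tool leaning in the pail's x-z plane
- stand: fixed grey bench stand; origin: on the underside of its foot plate (12 mm thick, x = -50 to 60 mm, 160 mm wide); its x axis points from the open front to the back panel (150 mm wide, front face at x = 50 mm). Top board 160 mm wide, x = 8 to 70 mm, underside at z = 330 mm, with small things on it up to z = 404 mm. A hook leaves the panel below the board at y = 0
- hook_seat (a point): lowest point of the upper side of the hook (8 mm round bar), where the bail should rest; in the stand at x = -20, y = 0, z = 191 mm. Behind it the bar rises 13 mm up to the panel; the upturned tip stands 22 mm in front (stand -x), its top 16 mm above the seat
- long_bolt_a: long steel hex bolt standing on its head, 65 mm tall, shank 8 mm in diameter, head 15 mm wide and 6 mm high; origin: centre of the underside of the head, z along the shank
- long_bolt_b: the other long bolt, the same as the first
- short_bolt: short steel hex bolt standing on its head, 35 mm tall, same shank and head; origin: centre of the underside of the head. To be left where it stands
- carton: flat closed carton, 86 (x) x 120 (y) x 48 mm high; origin: centre of its underside. Bystander, leave it
- bottle: small white glue bottle with a red cap, 45 mm in diameter, 88 mm tall; origin: centre of its underside. Bystander, leave it
- tape: roll of tape lying flat, 84 mm in diameter, 19 mm high; origin: centre of its underside. Bystander, leave it

How it is judged:
By the outcome, as a careful person would: the job done as asked, in the order asked, and still so for the second after the job is handed in, with the robot touching nothing.
It also fails if it takes over 64 s, if anything falls off the work surface, if the arm or the gripper's body presses on something with over 40 N, if the wrist force passes 120 N, or if a joint passes its speed limit or range.

### The arm

A 6-joint arm with a two-finger parallel gripper is mounted at the origin on a cart in front of the work surface, level with it; the furniture and walls round the work are solid. World frame = base frame: x ahead of the robot, y to its left, z up, the work surface at z = 0. Lengths are in m, angles in degrees, forces in N, time in s.
With the tool pointing down it reaches from about 0.3 to 0.875 m from the base axis. Payload 4.2 kg.
Tool frame: the origin (TCP) lies at the very end of the fingers, on their centre line; the grasp point (between the pads) lies 19 mm behind it; z points along the fingers, y is the direction in which the jaws open and shut (so a half turn about z gives the same grasp; the last joint's range is limited). The gripper opens to 85 mm and grips with 20 to 120 N. Pads are 22 mm wide; open, the fingers measure 114 mm over their backs; the gripper's body (76 mm by 85 mm) begins 54 mm behind the grasp point. The pads swing forward as they close: fully open they stand 13 mm farther back than shut.
Start: joints at [65.374, 18.312, 89.639, -0, 72.044, -1.146], TCP at [0.229, 0.527, 0.231] pointing down, gripper open.
Joint ranges: [-177.97, 177.97], [-48.28, 115.42], [12.27, 149.76], [-77.06, 257.06], [2.81, 150.46], [-146.56, 146.56]. Speed limits (degrees/s): [147.25, 147.25, 180, 180, 180, 180].

### API

Orientations are given as [roll, pitch, yaw] about the fixed x, y, z axes, in that order (R = Rz(yaw) Ry(pitch) Rx(roll)).
In Python, from station import r gives the robot as it stands. The module is installed in compiled form; this text tells all that it offers.
- The arm moves only by the tool carry_out, never from a script. Its argument "commands" is a list that holds one entry, the list of rows, each a list of 7 numbers: the turn, a rotation vector about the world's x, y, z each as a share of 45 degrees, from -1 to 1, then the shift along the world's x, y, z each as a share of 15 cm, from -1 to 1, then the opening, from 0 (shut) to 1 (fully open). In form: [[[ax, ay, az, dx, dy, dz, gripper], ...]]. A call has 1 to 8 rows; each row is the pose to reach, as a shift and turn from the pose measured when the call began; what a row does not reach only later rows make up. A row lasts 1/8 s, in which the tool goes at most 62.5 mm and 10.7 degrees, less where a joint would pass 70% of its speed; a pose out of reach is approached as far as the arm can. A call with a number of a shift or a turn outside -1 to 1 is refused whole. A call with a gripper value outside its range is refused whole. The fingers move at their own pace and stop on an object; "squeeze" is the grip in N (left out, the last holds). Time passes only in rows, so rows that repeat a pose let the fingers close. It gives the time, the measured TCP pose, the force and the opening at its end, in the units of the state.
- r.get_state(): the state, without advancing time (a new reading comes with each control period).
- r.read_camera(name): name is "side" or "top"; returns the picture (384x512x3 uint8, red, green, blue); there is no depth.
- r.calibration(name): a dict with "K" (3x3 intrinsics, pixels), "view" (4x4, takes a point from world to camera coordinates). Camera axes: x right, y down, z forward; pixel columns grow to the right and rows downward; lengths in m; the calibration is good to about 2 mm. A picture is of the moment at which its call begins. calibration takes no time and is no camera call.
- r.finish_job(): hands the job in, once; it reports no verdict.
Trained networks look in the newest picture that a camera, given by its name, has taken for a name from the list of things; names that differ only in an ending like _2 or _b are one class to them, and where a whole thing is asked for, a point or a joint stands for the part that bears it (a point fixed in the world has none). Each returns a list of dicts, best first, with "conf" (0 to 1); they miss things now and then, are a little off and sometimes report something else, mostly with a low value. They report only what shows in the picture. A call takes as long as a camera call.
- r.look_for(camera, query): "position" ([column, row] in pixels, amid what is visible of it).
- r.silhouettes(camera, query): "mask" (384x512 bool, what is visible of it) and "position" ([column, row] in pixels, amid what is visible of it).
The state is a dict: "clock": time; "joint_positions": joint angles; "joint_vel": joint speeds; "effort": joint torques, N m; "eef_pos": TCP position; "eef_rot": TCP orientation; "contact_force": force on the tool from outside, world axes, zero at the start; "ft_torque": the same for the moment, N m; "grip_width": opening from 0.0 (shut) to 1.0 (fully open).
Only numpy, scipy, OpenCV 4.12 (cv2) and the standard library are available. Lean on these libraries where they do the work, as an engineer would, in place of code of your own. Each camera call takes 0.05 s, during which the arm holds its last target.

## Working session

There is one attempt and no reset: what is moved stays moved. The work goes in short steps, Python scripts to look and compute and a tool call to move; the robot and the scene stay as the last step left them, time stands still between calls to the robot, and variables do not carry over. Pictures are saved under pics/ and viewed, and the job is handed in when it is done.

Besides the shell and the picture viewer there is one more tool, called after "Emit:" by a JSON object that holds its "name" and its "arguments". carry_out: Moves the arm, as the interface text tells. Shift numbers are shares of 15 cm and turn numbers shares of 45 degrees, none past 1 either way. Its arguments: {"type":"object","properties":{"commands":{"type":"array","items":{"type":"array","items":{"type":"array","items":{"type":"number"}}}},"squeeze":{"type":"number"}},"required":["commands"]}

```bash
mkdir -p pics; ls
cat > h.py <<'E'
import numpy as np, cv2
from station import r
def P(n):
    c=r.calibration(n); return np.array(c["K"]),np.array(c["view"])
def proj(n,p):
    K,V=P(n); q=V@np.r_[p,1]; u=K@q[:3]; return u[:2]/u[2]
def ray(n,uv):
    K,V=P(n); R=V[:3,:3];t=V[:3,3]
    d=R.T@np.linalg.solve(K,np.r_[uv,1]); return -R.T@t,d/np.linalg.norm(d)
def onz(n,uv,z):
    o,d=ray(n,uv); return o+d*(z-o[2])/d[2]
def tri(a,ua,b,ub):
    o1,d1=ray(a,ua);o2,d2=ray(b,ub)
    A=np.stack([d1,-d2],1); s=np.linalg.lstsq(A,o2-o1,rcond=None)[0]
    p,q=o1+d1*s[0],o2+d2*s[1]; return (p+q)/2,np.linalg.norm(p-q)
def save(n,f,s=1.5,crop=None):
    im=r.read_camera(n)[:,:,::-1]
    if crop: im=im[crop[1]:crop[3],crop[0]:crop[2]]
    cv2.imwrite(f,cv2.resize(im,None,fx=s,fy=s,interpolation=cv2.INTER_CUBIC))
E
python3 - <<'E'
from h import *
print(r.get_state())
for n in("side","top"):
    save(n,f"pics/{n}0.png")
    K,V=P(n);print(n,K,"pos",-V[:3,:3].T@V[:3,3],V[:3,:3])
    for q in("pail","pail_grip","stand","long_bolt_a","short_bolt","carton","bottle","tape"):
        for d in r.look_for(n,q)[:4]:print(q,np.round(d["position"],1),round(d["conf"],2))
print(r.get_state()["clock"])
E
```

```text
pics
{'clock': 0.0, 'joint_positions': array([ 6.53749208e+01,  1.83507951e+01,  8.97074310e+01,  7.71899569e-04,
        7.20423587e+01, -1.14877290e+00]), 'joint_vel': array([ 0.05496375, -0.04874917,  0.03914575,  0.01254364, -0.01418823,
       -0.01580001]), 'effort': array([ 1.62984732e-03, -4.15513480e+01, -2.34169579e+01,  2.33009841e-04,
        8.06709548e-03,  1.75971707e-05]), 'eef_pos': array([0.2288857 , 0.52696113, 0.23048378]), 'eef_rot': array([-1.79899450e+02, -2.75030556e-03,  1.56523453e+02]), 'contact_force': array([-0.44357864,  0.79710944, -0.46297037]), 'ft_torque': array([ 0.01121662, -0.00107726,  0.03266452]), 'grip_width': 1.000460925802439}
side [[380.91002109   0.         247.79694387]
 [  0.         380.91002109 189.60406674]
 [  0.           0.           1.        ]] pos [0.31961504 0.66183399 0.44482896] [[-0.95211654 -0.30502937 -0.02076484]
 [-0.0995001   0.37336657 -0.92233244]
 [ 0.28909138 -0.87610187 -0.38583894]]
pail [286.7 201. ] 0.97
pail_grip [291.1 201.7] 0.63
pail_grip [259.8 191. ] 0.22
stand [191.9 162.3] 0.96
long_bolt_a [300.9 222.8] 0.65
long_bolt_a [294. 243.] 0.62
short_bolt [294.1 248.1] 0.49
carton [256.5 273.8] 0.83
carton [304.3 227.9] 0.73
bottle [263.1 194.5] 0.91
tape [193.7 284.7] 0.94
top [[405.81745597   0.         257.33074472]
 [  0.         405.81745597 189.89887556]
 [  0.           0.           1.        ]] pos [ 0.44372985 -0.08314244  0.99089117] [[-0.02885417 -0.99943433 -0.01727616]
 [-0.99286317  0.03065668 -0.1152514 ]
 [ 0.11571583  0.01382738 -0.99318611]]
pail [323.7 213.9] 0.81
pail_grip [333.9 211.7] 0.58
stand [258.8 114. ] 0.64
short_bolt [254.1 115.4] 0.57
short_bolt [172.7 164.3] 0.47
carton [189.1 218.4] 0.74
bottle [340.9 174.6] 0.61
tape [189.5 167.6] 0.66
0.9
```

View pics/side0.png

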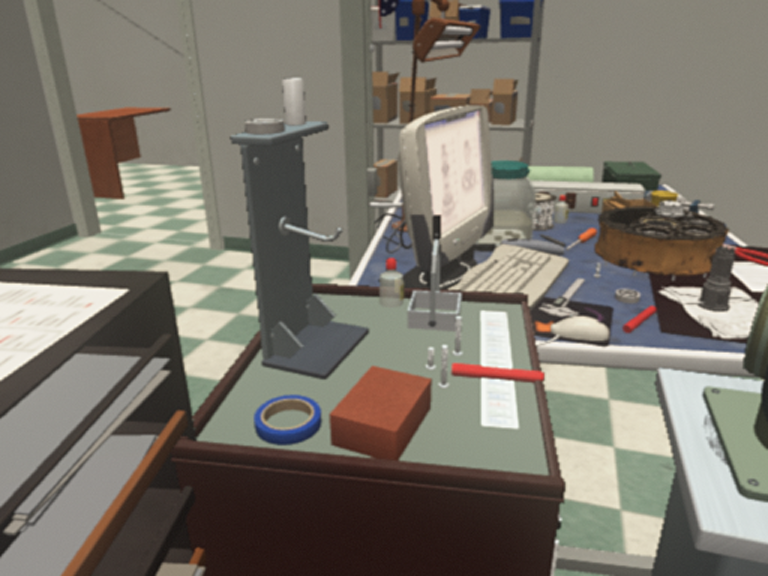

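View pics/top0.png

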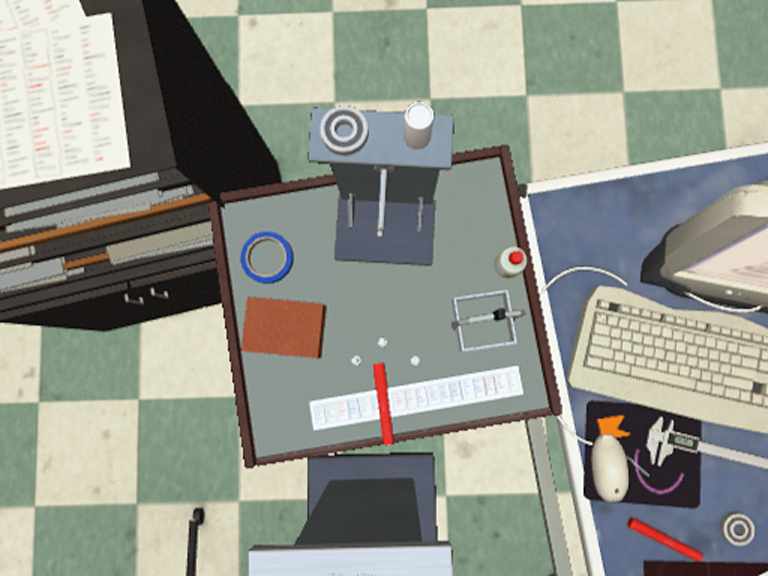

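The side view shows the stand with its hook at about (305,235) in the enlarged picture, the pail at (435,305), and three bolts at (431,357), (445,365) and (458,337). The top view shows the bolts at (357,360), (382,343) and (415,360). I'll zoom in next.

Run:
```python
from h import *
save("top","pics/topz.png",5,(210,150,360,260))
save("side","pics/sidez.png",5,(255,130,375,270-20))
save("side","pics/sideh.png",5,(150,80,260,200))
save("top","pics/toph.png",5,(200,60,310,180))
```

```text
(no output)
```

View pics/topz.png

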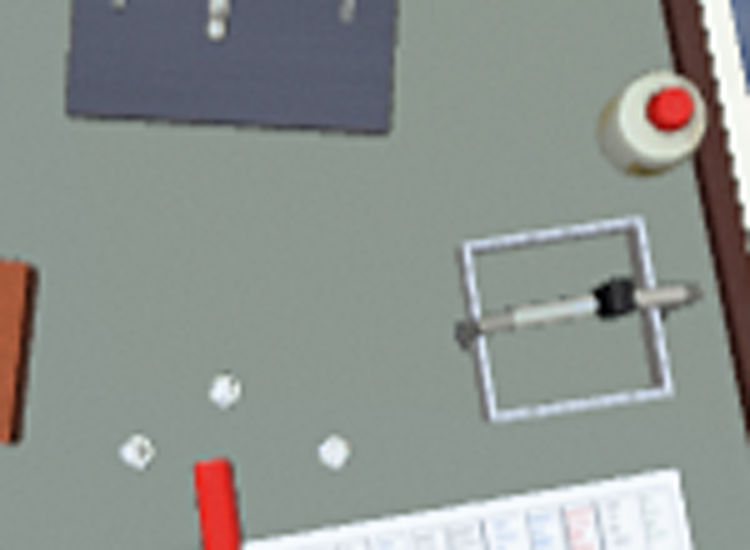

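View pics/sidez.png

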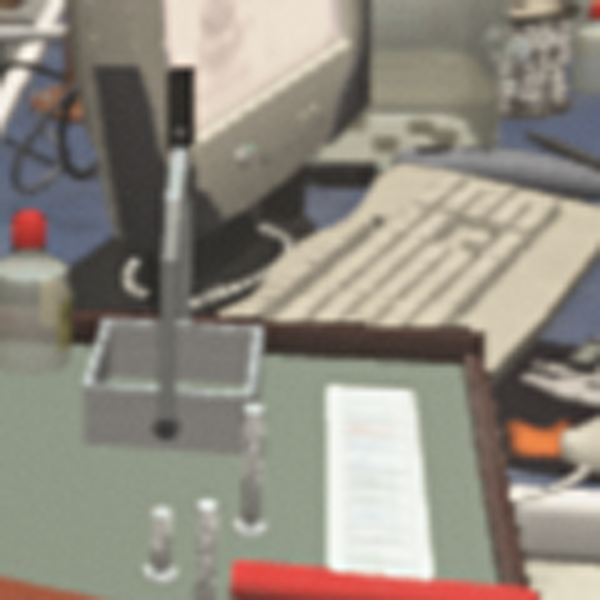

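View pics/sideh.png

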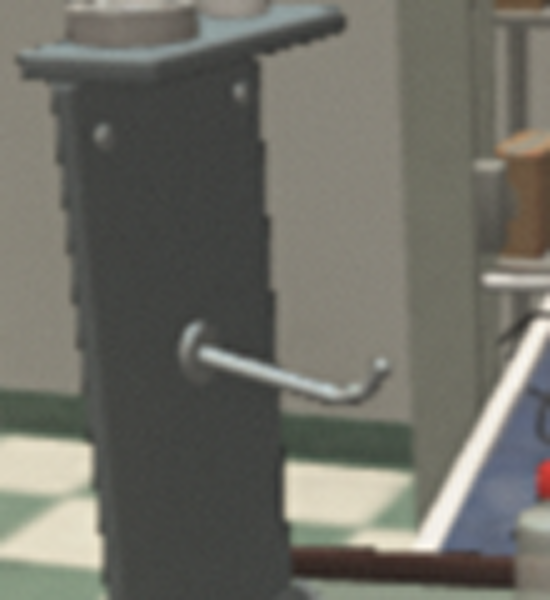

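View pics/toph.png

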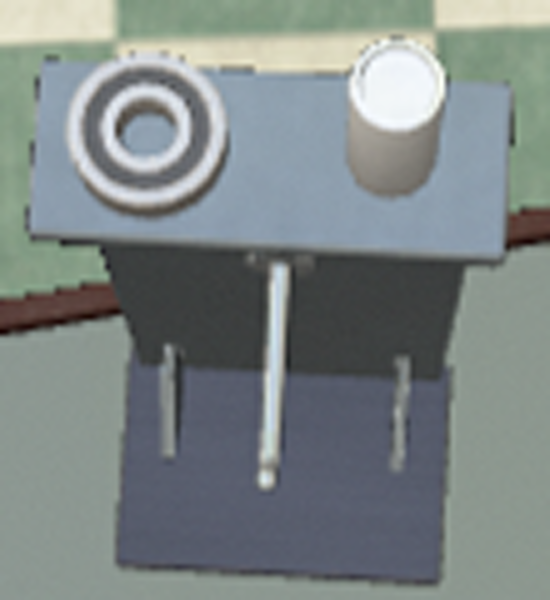

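The zooms show the three bolt tops, the pail rim, the bail leg foot at (287,216) in side pixels, the tab, and the hook with its tip at (226,153). Now I'll turn these into positions.

Run:
```python
from h import *
f=lambda n,c,o:np.array([c[0]/5+o[0],c[1]/5+o[1]])
T=(210,150);S=(255,130)
T3=[f("top",c,T) for c in((137,452),(225,390),(333,452))]
S3={"short_top":((162,513),.035),"A_top":((207,505),.065),"B_top":((254,408),.065),"short_base":((160,574),.0),"B_base":((250,525),.0)}
for k,(c,z) in S3.items(): print(k,onz("side",f("s",c,S),z))
for t in T3: print("top", t, onz("top",t,0.05), onz("top",t,0.01))
for k in("short_top","A_top","B_top"):
    print(k,[(tri("top",t,"side",f("s",S3[k][0],S))) for t in T3])
# pail rim corners top z=.036
c=[(463,245),(640,220),(670,390),(492,418)]
W=np.array([onz("top",f("t",x,T),.036) for x in c]);print("rim",W,W.mean(0)); 
for i in range(4):
    d=W[(i+1)%4]-W[i];print(np.linalg.norm(d),np.degrees(np.arctan2(d[1],d[0])))
print("tab top", onz("top",f("t",(614,296),T),.175), tri("top",f("t",(614,296),T),"side",f("s",(180,105),S)))
c=[(100,322),(265,325),(252,388),(85,385)]
print("siderim",np.array([onz("side",f("t",x,S),.036) for x in c]))
# stand
O=(200,60)
c=[(117,565),(440,582),(450,370),(133,363)]
W=np.array([onz("top",f("t",x,O),.012) for x in c]);print("foot",W,np.linalg.norm(W[1]-W[0]))
c=[(40,62),(513,85),(502,262),(28,237)]
W=np.array([onz("top",f("t",x,O),.342) for x in c]);print("board",W,np.linalg.norm(W[1]-W[0]),np.linalg.norm(W[2]-W[1]))
print("tip",tri("top",f("t",(266,482),O),"side",f("s",(383,364),(150,80))),onz("top",f("t",(266,482),O),.203))
```

```text
short_top [ 0.46857767 -0.05909968  0.035     ]
A_top [ 0.44147032 -0.01777246  0.065     ]
B_top [ 0.43844505 -0.11196591  0.065     ]
short_base [ 0.47028447 -0.06591528  0.        ]
B_base [ 0.43931951 -0.12051772  0.        ]
top [237.4 240.4] [ 0.43772764 -0.02077602  0.05      ] [ 0.43747246 -0.01812464  0.01      ]
top [255. 228.] [ 0.46497145 -0.06210565  0.05      ] [ 0.46587449 -0.06121131  0.01      ]
top [276.6 240.4] [ 0.43513686 -0.11096128  0.05      ] [ 0.43477154 -0.11214394  0.01      ]
short_top [(array([ 0.44882004, -0.01912585,  0.05891724]), np.float64(0.0225210865304105)), (array([ 0.46715858, -0.06139482,  0.0338445 ]), np.float64(0.0037099923994424315)), (array([ 0.45620223, -0.1075057 ,  0.01043851]), np.float64(0.04383539379212849))]
A_top [(array([ 0.4399223 , -0.0212805 ,  0.06323614]), np.float64(0.00428577327860544)), (array([ 0.45752135, -0.0631335 ,  0.03914224]), np.float64(0.015593593375533753)), (array([ 0.44620821, -0.10985852,  0.01489436]), np.float64(0.023180303912226287))]
B_top [(array([ 0.43170523, -0.02552355,  0.10697906]), np.float64(0.01
[... 645 characters left out ...]
4(0.0024399285341505732))
siderim [[ 0.54490978 -0.25350336  0.036     ]
 [ 0.45908029 -0.27236733  0.036     ]
 [ 0.45232068 -0.19314011  0.036     ]
 [ 0.53299059 -0.17474787  0.036     ]]
foot [[ 0.60190164  0.01218783  0.012     ]
 [ 0.58855024 -0.14512105  0.012     ]
 [ 0.69393211 -0.15400835  0.012     ]
 [ 0.70268602  0.00232602  0.012     ]] 0.15787445616108153
board [[ 0.71928072  0.00252661  0.342     ]
 [ 0.70563965 -0.15469128  0.342     ]
 [ 0.64530445 -0.14856221  0.342     ]
 [ 0.65916552  0.00739274  0.342     ]] 0.15780856765255774 0.0606457130032238
tip (array([ 0.60361317, -0.06547182,  0.204541  ]), np.float64(0.0032905741782828374)) [ 0.60232369 -0.06594269  0.203     ]
```

Measured positions, which agree between the two views and with the given sizes:

| Thing | Position | Yaw |
|---|---|---|
| Long bolt A | (0.439, -0.020) | – |
| Long bolt B | (0.436, -0.111) | – |
| Short bolt | (0.467, -0.061) | – |
| Pail | (0.496, -0.223) | 7° |
| Stand origin | (0.6445, -0.070) | -5° |
| Hook seat | (0.625, -0.068, 0.191) | – |

Next is a helper that prints how far each move has to go.

```bash
cat >> h.py <<'E'
from scipy.spatial.transform import Rotation as Ro
def Rt(alpha,lean): return Ro.from_euler('z',alpha,degrees=True)*Ro.from_euler('y',-lean,degrees=True)*Ro.from_euler('x',180,degrees=True)
def to(pos,alpha,lean,grasp=False,q=True):
    """pos = TCP or grasp point"""
    s=r.get_state(); R0=Ro.from_euler('xyz',s["eef_rot"],degrees=True); T=Rt(alpha,lean)
    pos=np.array(pos,float)
    if grasp: pos=pos+T.apply([0,0,.019])
    w=(T*R0.inv()).as_rotvec(degrees=True)/45; d=(pos-s["eef_pos"])/.15
    print("turn",np.round(w,3),"shift",np.round(d,3),"| tcp",np.round(pos,4))
def st():
    s=r.get_state(); print("t",s["clock"],"J",np.round(s["joint_positions"],1),"p",np.round(s["eef_pos"],4),"rot",np.round(s["eef_rot"],1),"F",np.round(s["contact_force"],1),"g",round(s["grip_width"],3))
E
python3 -c "
from h import *
st();to([.33,.25,.22],7,0);to([.439,-.0195,.045],7,0,True)
# gusset
f=lambda c,o:np.array(c)/5+np.array(o)
import numpy as np
for c in((168,345),(168,455),(403,355),(397,468)): print(onz('top',f(c,(200,60)),.012),onz('top',f(c,(200,60)),.06))
save('side','pics/sg.png',5,(160,180,260,260))
"
```

```text
t 1.1 J [65.4 18.3 89.6 -0.  72.  -1.1] p [0.2291 0.5274 0.2313] rot [180.    0.  156.5] F [-0.1 -0.4  0.9] g 1.003
turn [ 0.     0.    -3.323] shift [ 0.673 -1.849 -0.076] | tcp [0.33 0.25 0.22]
turn [ 0.     0.    -3.323] shift [ 1.399 -3.646 -1.369] | tcp [ 0.439  -0.0195  0.026 ]
[ 0.71122259 -0.01519384  0.012     ] [ 0.69810606 -0.01852571  0.06      ]
[ 0.65581724 -0.01396839  0.012     ] [ 0.64541752 -0.01736035  0.06      ]
[ 0.70227253 -0.13114193  0.012     ] [ 0.68959487 -0.12878828  0.06      ]
[ 0.64566835 -0.12619203  0.012     ] [ 0.63576628 -0.12408109  0.06      ]
```

View pics/sg.png

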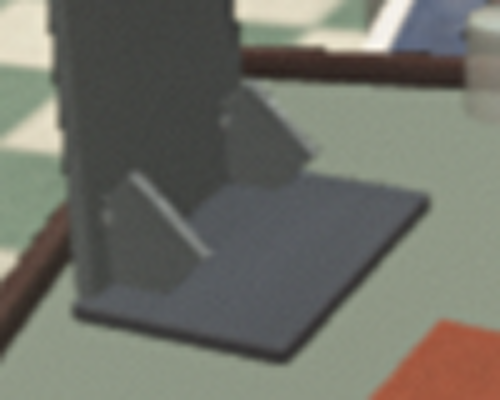

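The gussets sit low at about 20 to 45 mm, well clear of the hung pail. Now moving toward long bolt A.

Emit:
{"name": "carry_out", "arguments": {"commands": [[[0,0,-0.25,0.2,-0.35,0,0.4],[0,0,-0.5,0.35,-0.7,0,0.4],[0,0,-0.75,0.5,-1,0,0.4],[0,0,-1,0.5,-1,0,0.4],[0,0,-1,0.5,-1,0,0.4]]]}}

```text
clock: 1.78
eef_pos: [0.3044, 0.3771, 0.2316]
eef_rot: [180.0, -0.0, 111.5]
contact_force: [0.5, 0.4, 0.9]
grip_width: 0.398
```

Emit:
{"name": "carry_out", "arguments": {"commands": [[[0,0,-0.25,0.2,-0.4,0,0.4],[0,0,-0.5,0.35,-0.8,0,0.4],[0,0,-0.75,0.4,-1,0,0.4],[0,0,-1,0.4,-1,0,0.4],[0,0,-1,0.4,-1,0,0.4]]]}}

```text
clock: 2.4
eef_pos: [0.3646, 0.2273, 0.2317]
eef_rot: [180.0, -0.0, 66.6]
contact_force: [-0.4, 1.0, -0.3]
grip_width: 0.401
```

Emit:
{"name": "carry_out", "arguments": {"commands": [[[0,0,-0.25,0.2,-0.4,0,0.4],[0,0,-0.5,0.35,-0.8,0,0.4],[0,0,-0.75,0.4,-1,-0.2,0.4],[0,0,-1,0.4,-1,-0.4,0.4],[0,0,-1,0.4,-1,-0.4,0.4]]]}}

```text
clock: 3.02
eef_pos: [0.4233, 0.0774, 0.17]
eef_rot: [-180.0, 0.2, 21.8]
contact_force: [0.2, -0.4, -0.2]
grip_width: 0.4
```

```bash
python3 -c "
from h import *
st();to([.439,-.0195,.045],7,0,True)
"
```

```text
t 3.025 J [  8.8   8.5 112.6  -0.   59.1  77.1] p [0.4233 0.0774 0.17  ] rot [-180.     0.2   21.8] F [ 0.2 -0.4 -0.2] g 0.4
turn [ 0.001 -0.005 -0.328] shift [ 0.105 -0.646 -0.96 ] | tcp [ 0.439  -0.0195  0.026 ]
```

Emit:
{"name": "carry_out", "arguments": {"commands": [[[0,0,-0.16,0.05,-0.3,-0.2,0.4],[0,0,-0.33,0.1,-0.645,-0.5,0.4],[0,0,-0.33,0.1,-0.645,-0.5,0.4],[0,0,-0.33,0.1,-0.645,-0.5,0.4]]]}}

```text
clock: 3.52
eef_pos: [0.4393, -0.0187, 0.0959]
eef_rot: [-180.0, 0.2, 7.1]
contact_force: [0.2, 0.1, 0.1]
grip_width: 0.398
```

```bash
python3 -c "
from h import *
st();to([.439,-.0195,.045],7,0,True)
save('side','pics/s1.png',4,(220,130,370,280))
save('top','pics/t1.png',4,(190,170,340,290))
"
```

```text
t 3.525 J [ -3.9  14.5 117.7   0.   47.9  78.9] p [ 0.4393 -0.0187  0.0959] rot [-180.     0.2    7.1] F [0.2 0.1 0.1] g 0.398
turn [-0.    -0.004 -0.002] shift [-0.002 -0.005 -0.466] | tcp [ 0.439  -0.0195  0.026 ]
```

View pics/s1.png

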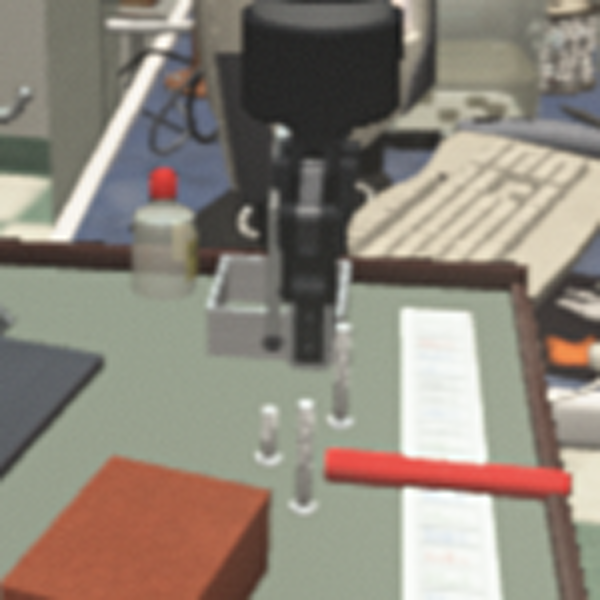

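View pics/t1.png

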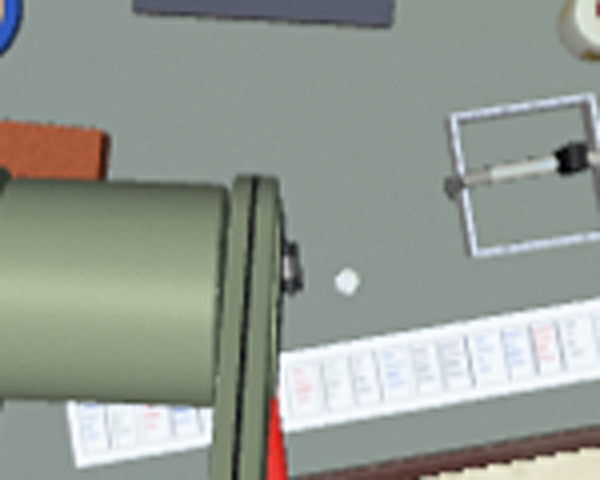

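The side view shows the finger at column 309 and bolt A at 305, so it's centred. Going down and gripping.

Emit:
{"name": "carry_out", "arguments": {"commands": [[[0,0,0,0,-0.005,-0.2,0.4],[0,0,0,0,-0.005,-0.4,0.4],[0,0,0,0,-0.005,-0.465,0.4],[0,0,0,0,-0.005,-0.465,0],[0,0,0,0,-0.005,-0.465,0],[0,0,0,0,-0.005,-0.465,0],[0,0,0,0,-0.005,-0.465,0],[0,0,0,0,-0.005,-0.465,0]]], "squeeze": 50}}

```text
clock: 4.62
eef_pos: [0.4404, -0.0189, 0.0277]
eef_rot: [-180.0, -0.1, 7.1]
contact_force: [0.2, 1.5, 6.9]
grip_width: 0.077
```

Emit:
{"name": "carry_out", "arguments": {"commands": [[[0,0,0,0,0,0.3,0],[0,0,0,0,0,0.6,0],[0,0,0,0,0,0.9,0],[0,0,0,0,0,1,0],[0,0,0,0,0,1,0]]]}}

```text
clock: 5.25
eef_pos: [0.4409, -0.0191, 0.1788]
eef_rot: [180.0, -0.2, 7.1]
contact_force: [-0.1, 0.5, -0.8]
grip_width: 0.077
```

```bash
python3 -c "
from h import *
st()
save('side','pics/s2.png',4,(220,100,370,250))
P0=np.array([.496,-.2225,0]); a=np.radians(7); ex=np.array([np.cos(a),np.sin(a),0]); ey=np.array([-np.sin(a),np.cos(a),0])
for z in(.15,.06): to(P0+ex*-.020+ey*.015+[0,0,z],7,45,True)
"
```

```text
t 5.25 J [ -4.    8.7 110.9   0.   60.1  78.9] p [ 0.4409 -0.0191  0.1788] rot [180.   -0.2   7.1] F [-0.1  0.5 -0.8] g 0.077
turn [ 0.122 -0.991 -0.002] shift [ 0.317 -1.263 -0.274] | tcp [ 0.4877 -0.2084  0.1366]
turn [ 0.122 -0.991 -0.002] shift [ 0.317 -1.263 -0.874] | tcp [ 0.4877 -0.2084  0.0466]
```

View pics/s2.png

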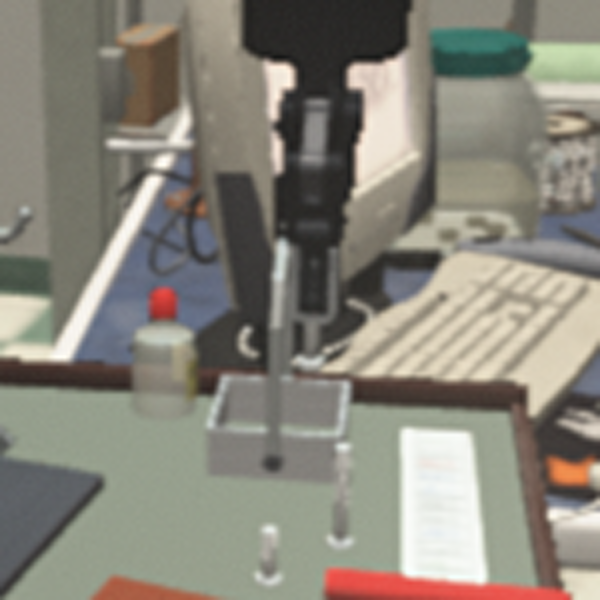

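Bolt A is in the grip, with its head at (308,362) in the crop. Next I'll lean the tool and go to the robot side of the pail, short of the bail.

```bash
cat >> h.py <<'E'
P0=np.array([.496,-.2225,0]); a=np.radians(7); ex=np.array([np.cos(a),np.sin(a),0]); ey=np.array([-np.sin(a),np.cos(a),0])
def pl(x,y,z): return P0+ex*x+ey*y+np.array([0,0,z])
E
python3 -c "
from h import *
to(pl(-.065,.01,.14),7,45,True)
to(pl(-.065,.01,.09),7,45,True)
to(pl(-.008,.01,.085),7,45,True)
"
```

```text
turn [ 0.122 -0.991 -0.002] shift [ 0.023 -1.332 -0.34 ] | tcp [ 0.4436 -0.2189  0.1266]
turn [ 0.122 -0.991 -0.002] shift [ 0.023 -1.332 -0.674] | tcp [ 0.4436 -0.2189  0.0766]
turn [ 0.122 -0.991 -0.002] shift [ 0.4   -1.286 -0.707] | tcp [ 0.5002 -0.2119  0.0716]
```

Emit:
{"name": "carry_out", "arguments": {"commands": [[[0.03,-0.22,0,0,-0.2,0,0],[0.06,-0.45,0,0,-0.5,0,0],[0.09,-0.7,0,0,-0.8,0,0],[0.122,-0.99,0,0,-1,0,0],[0.122,-0.99,0,0,-1,0,0],[0.122,-0.99,0,0,-1,0,0]]]}}

```text
clock: 6.05
eef_pos: [0.4403, -0.1527, 0.1738]
eef_rot: [-177.3, -39.8, 6.8]
contact_force: [-0.3, 0.4, -0.7]
grip_width: 0.076
```

```bash
python3 -c "
from h import *
st()
to(pl(-.065,.01,.14),7,45,True)
to(pl(-.065,.01,.09),7,45,True)
to(pl(-.008,.01,.085),7,45,True)
"
```

```text
t 6.05 J [-40.8   3.  132.1  62.5  34.6  -8.8] p [ 0.4403 -0.1527  0.1738] rot [-177.3  -39.8    6.8] F [-0.3  0.4 -0.7] g 0.076
turn [-0.03  -0.121 -0.037] shift [ 0.022 -0.441 -0.315] | tcp [ 0.4436 -0.2189  0.1266]
turn [-0.03  -0.121 -0.037] shift [ 0.022 -0.441 -0.648] | tcp [ 0.4436 -0.2189  0.0766]
turn [-0.03  -0.121 -0.037] shift [ 0.399 -0.394 -0.681] | tcp [ 0.5002 -0.2119  0.0716]
```

Emit:
{"name": "carry_out", "arguments": {"commands": [[[-0.03,-0.06,-0.03,0.02,-0.15,-0.1,0],[-0.03,-0.12,-0.037,0.02,-0.3,-0.2,0],[-0.03,-0.12,-0.037,0.02,-0.44,-0.315,0],[-0.03,-0.12,-0.037,0.02,-0.44,-0.315,0],[-0.03,-0.12,-0.037,0.02,-0.44,-0.315,0]]]}}

```text
clock: 6.68
eef_pos: [0.4429, -0.2179, 0.1261]
eef_rot: [-179.8, -44.9, 6.9]
contact_force: [-0.5, 0.4, 0.3]
grip_width: 0.081
```

```bash
python3 -c "
from h import *
st()
to(pl(-.065,.01,.09),7,45,True)
to(pl(-.008,.01,.085),7,45,True)
save('side','pics/s3.png',4,(220,100,370,250))
save('top','pics/t3.png',4,(220,130,370,280))
"
```

```text
t 6.675 J [-50.2  12.6 135.2  84.7  36.6 -41.1] p [ 0.4429 -0.2179  0.1261] rot [-179.8  -44.9    6.9] F [-0.5  0.4  0.3] g 0.081
turn [-0.002 -0.002 -0.001] shift [ 0.004 -0.007 -0.33 ] | tcp [ 0.4436 -0.2189  0.0766]
turn [-0.002 -0.002 -0.001] shift [ 0.382  0.04  -0.363] | tcp [ 0.5002 -0.2119  0.0716]
```

View pics/s3.png

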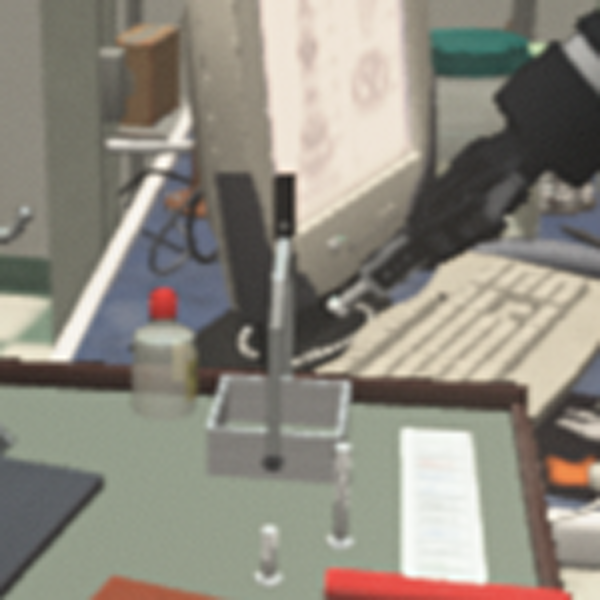

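View pics/t3.png

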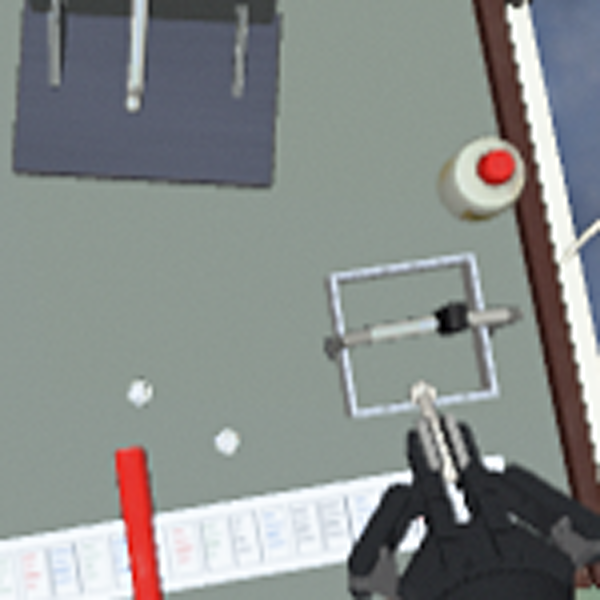

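The bolt is held along the leaned tool with its head near the front rim at (423,390), and the bail is clear. Now down, under the arch, and lower.

Emit:
{"name": "carry_out", "arguments": {"commands": [[[0,0,0,0,0,-0.15,0],[0,0,0,0,0,-0.33,0],[0,0,0,0.12,0.01,-0.33,0],[0,0,0,0.25,0.03,-0.35,0],[0,0,0,0.38,0.04,-0.36,0],[0,0,0,0.38,0.04,-0.36,0],[0,0,0,0.38,0.04,-0.5,0],[0,0,0,0.38,0.04,-0.5,0]]]}}

```text
clock: 7.78
eef_pos: [0.4992, -0.2109, 0.051]
eef_rot: [-179.8, -44.8, 6.9]
contact_force: [-0.3, 0.6, -0.4]
grip_width: 0.077
```

```bash
python3 -c "
from h import *
st()
to(pl(-.008,.01,.050),7,45,True)
save('side','pics/s4.png',4,(220,100,370,250))
save('top','pics/t4.png',4,(220,130,370,280))
"
```

```text
t 7.775 J [-42.7  24.8 135.4 109.2  34.8 -62.9] p [ 0.4992 -0.2109  0.051 ] rot [-179.8  -44.8    6.9] F [-0.3  0.6 -0.4] g 0.077
turn [-0.003 -0.004 -0.002] shift [ 0.007 -0.007 -0.096] | tcp [ 0.5002 -0.2119  0.0366]
```

View pics/s4.png

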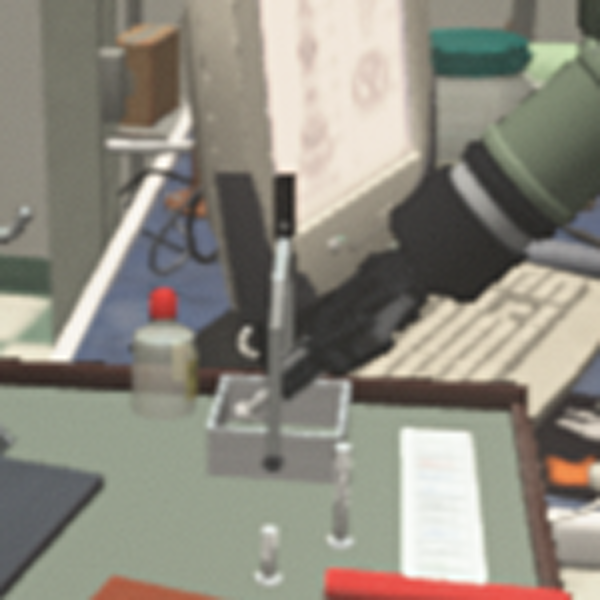

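View pics/t4.png

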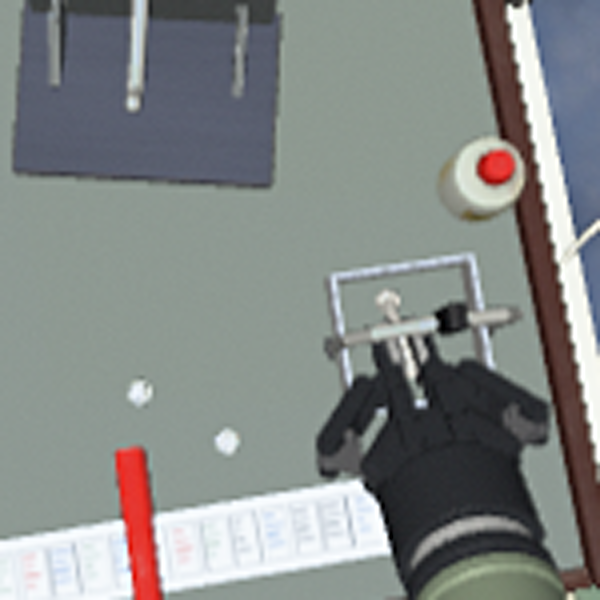

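Bolt head is over the pail floor at (388,298), everything clear. Lowering and releasing with a small opening.

Emit:
{"name": "carry_out", "arguments": {"commands": [[[0,0,0,0,-0.005,-0.12,0],[0,0,0,0,-0.005,-0.12,0],[0,0,0,0,-0.005,-0.12,0.2],[0,0,0,0,-0.005,-0.12,0.2],[0,0,0,0,-0.005,-0.12,0.2],[0,0,0,0,-0.005,-0.12,0.2]]]}}

```text
clock: 8.62
eef_pos: [0.5001, -0.2124, 0.0345]
eef_rot: [-180.0, -45.0, 7.1]
contact_force: [0.1, 0.4, -0.5]
grip_width: 0.201
```

Emit:
{"name": "carry_out", "arguments": {"commands": [[[0,0,0,-0.1,-0.01,0.1,0.2],[0,0,0,-0.2,-0.02,0.2,0.2],[0,0,0,-0.4,-0.05,0.4,0.2],[0,0,0,-0.6,-0.07,0.6,0.2],[0,0,0,-0.8,-0.09,0.8,0.2],[0,0,0,-0.8,-0.09,0.8,0.2]]]}}

```text
clock: 9.38
eef_pos: [0.3794, -0.227, 0.1564]
eef_rot: [179.6, -45.1, 7.2]
contact_force: [0.2, -0.2, -0.3]
grip_width: 0.198
```

```bash
python3 -c "
from h import *
st()
to([.4365,-.111,.045],7,0,True)
save('side','pics/s5.png',4,(220,100,370,250))
save('top','pics/t5.png',4,(220,130,370,280))
"
```

```text
t 9.375 J [-60.7   6.3 136.5  72.2  43.4 -36. ] p [ 0.3794 -0.227   0.1564] rot [179.6 -45.1   7.2] F [ 0.2 -0.2 -0.3] g 0.198
turn [-0.116  0.995 -0.001] shift [ 0.381  0.774 -0.869] | tcp [ 0.4365 -0.111   0.026 ]
```

View pics/s5.png

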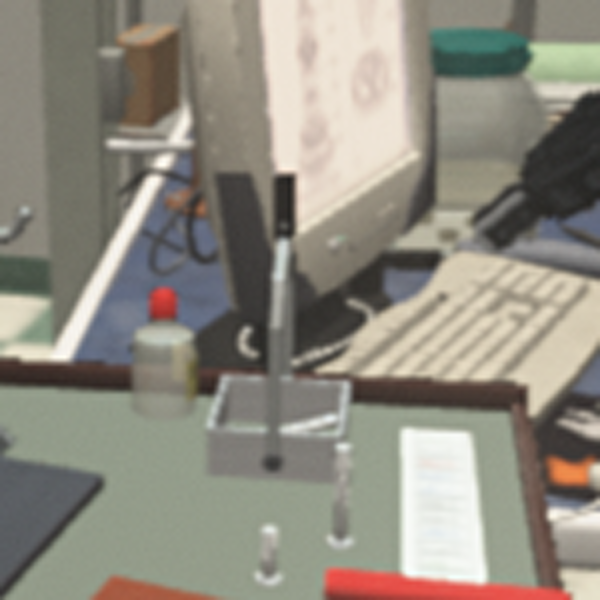

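View pics/t5.png

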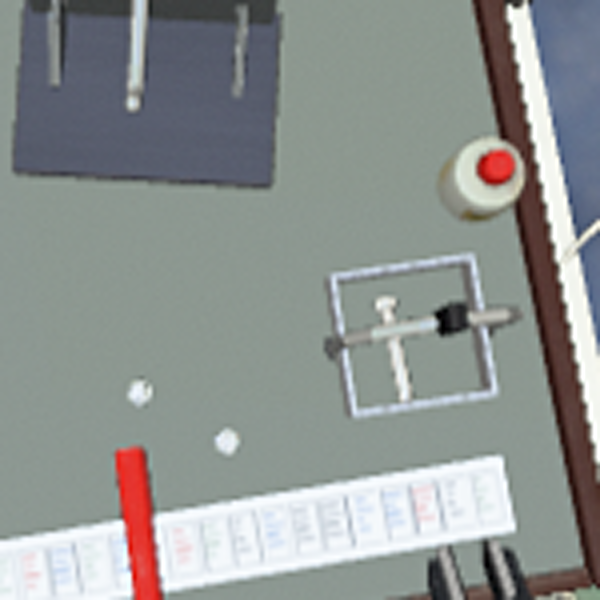

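Bolt A lies inside the pail, from (387,303) to (405,400) in the top crop. Bolt B next.

Emit:
{"name": "carry_out", "arguments": {"commands": [[[-0.03,0.24,0,0.1,0.2,0,0.4],[-0.06,0.48,0,0.2,0.4,0,0.4],[-0.09,0.73,0,0.3,0.6,0,0.4],[-0.116,0.995,0,0.38,0.774,-0.2,0.4],[-0.116,0.995,0,0.38,0.774,-0.35,0.4],[-0.116,0.995,0,0.38,0.774,-0.35,0.4],[-0.116,0.995,0,0.38,0.774,-0.35,0.4]]]}}

```text
clock: 10.35
eef_pos: [0.4376, -0.1078, 0.1]
eef_rot: [-179.7, 0.5, 7.1]
contact_force: [-0.2, 1.1, -0.2]
grip_width: 0.4
```

```bash
python3 -c "
from h import *
st()
to([.4365,-.111,.045],7,0,True)
save('side','pics/s6.png',4,(220,130,370,280))
"
```

```text
t 10.35 J [-1.540e+01  1.530e+01  1.158e+02  1.000e-01  4.950e+01  6.740e+01] p [ 0.4376 -0.1078  0.1   ] rot [-179.7    0.5    7.1] F [-0.2  1.1 -0.2] g 0.4
turn [-0.005 -0.011 -0.003] shift [-0.008 -0.021 -0.494] | tcp [ 0.4365 -0.111   0.026 ]
```

View pics/s6.png

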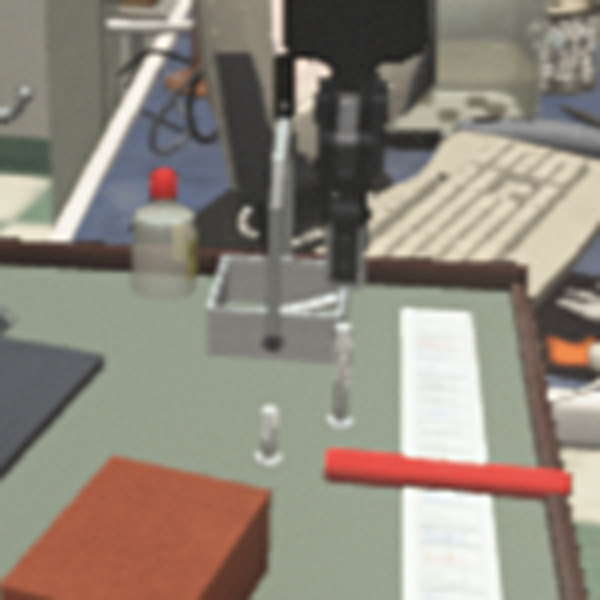

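Emit:
{"name": "carry_out", "arguments": {"commands": [[[0,-0.01,0,0,-0.02,-0.2,0.4],[0,-0.01,0,0,-0.02,-0.4,0.4],[0,-0.01,0,0,-0.02,-0.49,0.4],[0,-0.01,0,0,-0.02,-0.49,0],[0,-0.01,0,0,-0.02,-0.49,0],[0,-0.01,0,0,-0.02,-0.49,0],[0,-0.01,0,0,-0.02,-0.49,0],[0,-0.01,0,0,-0.02,-0.49,0]]], "squeeze": 50}}

```text
clock: 11.4
eef_pos: [0.4411, -0.111, 0.0273]
eef_rot: [-179.9, -0.1, 7.2]
contact_force: [-0.7, -0.5, -0.9]
grip_width: 0.077
```

Emit:
{"name": "carry_out", "arguments": {"commands": [[[0,0,0,0,0,0.3,0],[0,0,0,0,0,0.6,0],[0,0,0,-0.1,0,0.9,0],[0,0,0,-0.2,0,1,0],[0,0,0,-0.2,0,1,0]]]}}

```text
clock: 12.02
eef_pos: [0.411, -0.111, 0.1784]
eef_rot: [-179.9, -0.3, 7.1]
contact_force: [0.7, -0.1, -1.1]
grip_width: 0.075
```

```bash
python3 -c "
from h import *
st()
to(pl(-.065,-.012,.14),7,45,True)
save('side','pics/s7.png',4,(220,100,370,250))
"
```

```text
t 12.025 J [-16.8   7.4 112.7   0.2  59.8  66. ] p [ 0.411  -0.111   0.1784] rot [-179.9   -0.3    7.1] F [ 0.7 -0.1 -1.1] g 0.075
turn [ 0.121 -0.987 -0.004] shift [ 0.235 -0.864 -0.346] | tcp [ 0.4463 -0.2407  0.1266]
```

View pics/s7.png

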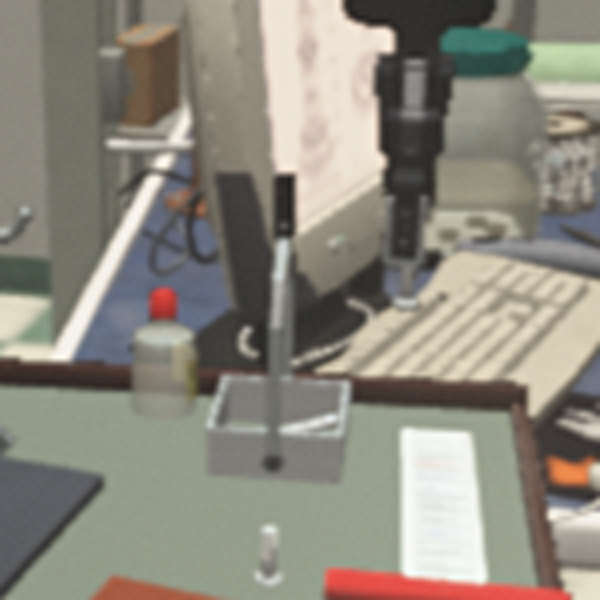

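Bolt B is held and the short bolt is still standing at (268,555). Leaning and moving to the pail as before.

Emit:
{"name": "carry_out", "arguments": {"commands": [[[0.03,-0.22,0,0.05,-0.2,0,0],[0.06,-0.45,0,0.1,-0.4,0,0],[0.09,-0.7,0,0.15,-0.6,0,0],[0.121,-0.987,0,0.235,-0.8,-0.1,0],[0.121,-0.987,0,0.235,-0.864,-0.25,0],[0.121,-0.987,0,0.235,-0.864,-0.346,0],[0.121,-0.987,0,0.235,-0.864,-0.346,0],[0.121,-0.987,0,0.235,-0.864,-0.346,0]]]}}

```text
clock: 13.08
eef_pos: [0.4448, -0.2403, 0.1224]
eef_rot: [-179.5, -44.7, 6.7]
contact_force: [-0.5, 0.2, 0.9]
grip_width: 0.075
```

```bash
python3 -c "
from h import *
st()
to(pl(-.065,-.012,.09),7,45,True)
to(pl(-.008,-.012,.085),7,45,True)
to(pl(-.008,-.012,.048),7,45,True)
"
```

```text
t 13.075 J [-52.2  14.3 133.2  82.2  37.7 -40.2] p [ 0.4448 -0.2403  0.1224] rot [-179.5  -44.7    6.7] F [-0.5  0.2  0.9] g 0.075
turn [-0.007 -0.008 -0.   ] shift [ 0.01  -0.003 -0.306] | tcp [ 0.4463 -0.2407  0.0766]
turn [-0.007 -0.008 -0.   ] shift [ 0.387  0.044 -0.339] | tcp [ 0.5029 -0.2337  0.0716]
turn [-0.007 -0.008 -0.   ] shift [ 0.387  0.044 -0.586] | tcp [ 0.5029 -0.2337  0.0346]
```

Emit:
{"name": "carry_out", "arguments": {"commands": [[[0,0,0,0,0,-0.15,0],[0,0,0,0,0,-0.3,0],[0,0,0,0.12,0.01,-0.31,0],[0,0,0,0.25,0.03,-0.33,0],[0,0,0,0.38,0.04,-0.34,0],[0,0,0,0.38,0.04,-0.34,0],[0,0,0,0.38,0.04,-0.47,0],[0,0,0,0.38,0.04,-0.47,0]]]}}

```text
clock: 14.08
eef_pos: [0.501, -0.2335, 0.0509]
eef_rot: [-179.3, -44.5, 6.5]
contact_force: [0.6, 0.9, -0.5]
grip_width: 0.076
```

```bash
python3 -c "
from h import *
st()
to(pl(-.008,-.012,.048),7,45,True)
save('top','pics/t8.png',4,(220,130,370,280))
"
```

```text
t 14.075 J [-44.9  25.4 133.  103.7  34.9 -58.7] p [ 0.501  -0.2335  0.0509] rot [-179.3  -44.5    6.5] F [ 0.6  0.9 -0.5] g 0.076
turn [-0.01  -0.012 -0.   ] shift [ 0.012 -0.002 -0.109] | tcp [ 0.5029 -0.2337  0.0346]
```

View pics/t8.png

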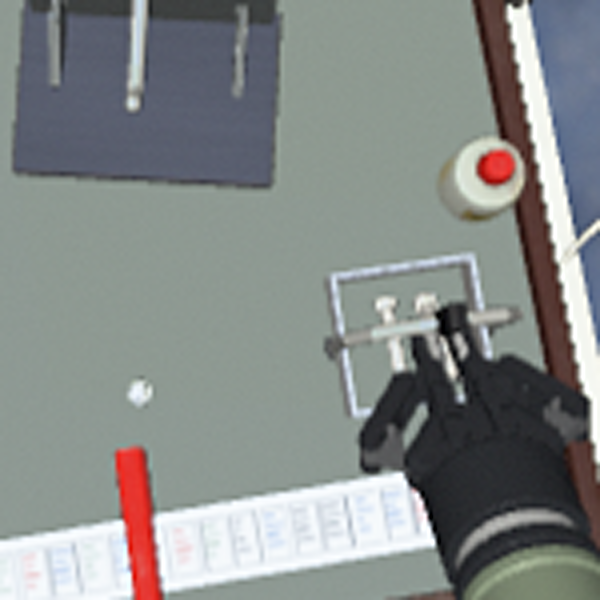

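B's head is at (427,300), beside A's head at (386,303), and inside the rim. Releasing.

Emit:
{"name": "carry_out", "arguments": {"commands": [[[-0.01,-0.01,0,0.01,0,-0.11,0],[-0.01,-0.01,0,0.01,0,-0.11,0],[-0.01,-0.01,0,0.01,0,-0.11,0.2],[-0.01,-0.01,0,0.01,0,-0.11,0.2],[-0.01,-0.01,0,0.01,0,-0.11,0.2],[-0.01,-0.01,0,0.01,0,-0.11,0.2]]]}}

```text
clock: 14.88
eef_pos: [0.503, -0.2339, 0.0355]
eef_rot: [179.9, -45.0, 7.1]
contact_force: [0.9, -0.2, -0.3]
grip_width: 0.201
```

Emit:
{"name": "carry_out", "arguments": {"commands": [[[0,0,0,-0.1,-0.01,0.1,0.2],[0,0,0,-0.2,-0.02,0.2,0.2],[0,0,0,-0.4,-0.05,0.4,0.2],[0,0,0,-0.6,-0.07,0.6,0.2],[0,0,0,-0.8,-0.09,0.8,0.5],[0,0,0,-0.8,-0.09,1,0.5],[0,0,0,-0.8,-0.09,1,0.5]]]}}

```text
clock: 15.75
eef_pos: [0.3832, -0.2485, 0.1876]
eef_rot: [179.5, -45.1, 7.3]
contact_force: [-0.3, -0.2, 0.9]
grip_width: 0.501
```

```bash
python3 -c "
from h import *
st()
to(pl(-.05,0,.174+.03),7,45,True)
to(pl(0,0,.174),7,45,True)
save('side','pics/s9.png',4,(220,100,370,250))
save('top','pics/t9.png',5,(270,180,370,260))
for n in('top','side'):
  for d in r.look_for(n,'pail_grip')[:2]: print(n,d)
"
```

```text
t 15.75 J [-62.    4.5 131.7  65.4  46.5 -27.8] p [ 0.3832 -0.2485  0.1876] rot [179.5 -45.1   7.3] F [-0.3 -0.2  0.9] g 0.501
turn [0.008 0.004 0.   ] shift [0.51  0.143 0.02 ] | tcp [ 0.4597 -0.227   0.1906]
turn [0.008 0.004 0.   ] shift [ 0.841  0.184 -0.18 ] | tcp [ 0.5093 -0.2209  0.1606]
top {'position': [328.5, 212.8], 'conf': 0.95}
side {'position': [288.8, 201.6], 'conf': 0.77}
```

View pics/s9.png

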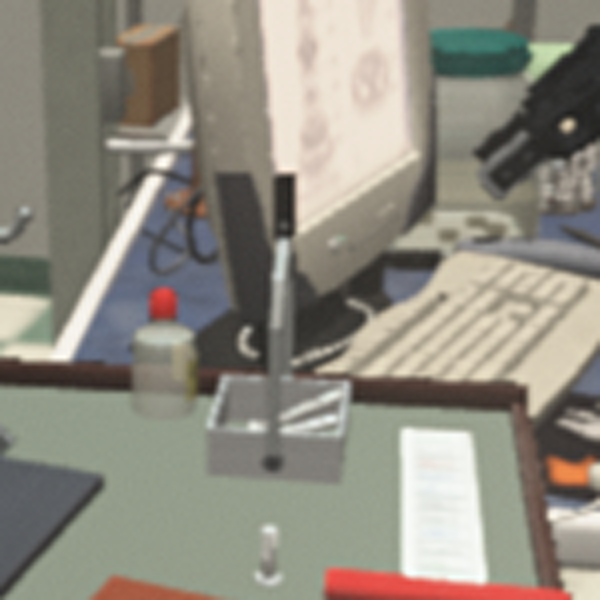

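View pics/t9.png

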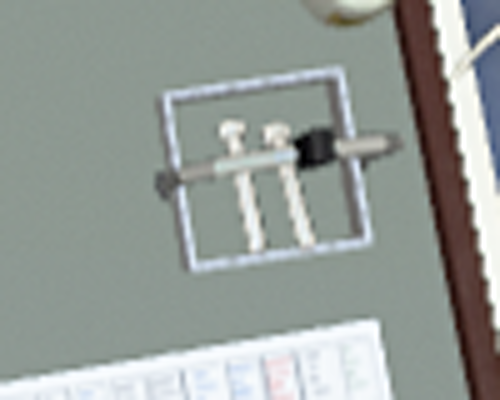

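Both bolts lie inside the pail and the tab hasn't moved. J4 and J5 change a lot in the leaned poses, so I'll fit the arm's geometry and check the hook pose for range and singularity before gripping.

```bash
cat > kin.py <<'E'
import numpy as np
from scipy.optimize import least_squares
from scipy.spatial.transform import Rotation as Ro
D=[([65.4,18.3,89.6,0,72,-1.1],[.2291,.5274,.2313],[180,0,156.5]),
([8.8,8.5,112.6,0,59.1,77.1],[.4233,.0774,.17],[-180,.2,21.8]),
([-3.9,14.5,117.7,0,47.9,78.9],[.4393,-.0187,.0959],[-180,.2,7.1]),
([-40.8,3,132.1,62.5,34.6,-8.8],[.4403,-.1527,.1738],[-177.3,-39.8,6.8]),
([-50.2,12.6,135.2,84.7,36.6,-41.1],[.4429,-.2179,.1261],[-179.8,-44.9,6.9]),
([-42.7,24.8,135.4,109.2,34.8,-62.9],[.4992,-.2109,.051],[-179.8,-44.8,6.9]),
([-60.7,6.3,136.5,72.2,43.4,-36],[.3794,-.227,.1564],[179.6,-45.1,7.2]),
([-62,4.5,131.7,65.4,46.5,-27.8],[.3832,-.2485,.1876],[179.5,-45.1,7.3])]
def fk(J,P,s4=1,s6=1):
    j=np.array(J); z=lambda a:Ro.from_euler('z',a,degrees=True); y=lambda a:Ro.from_euler('y',a,degrees=True)
    h,a1,L2,o3,L3,Lt=P
    R=z(j[0]); p=np.array([0,0,h])+R.apply([a1,0,0]); R=R*y(j[1]); p=p+R.apply([0,0,L2])
    R=R*y(j[2]); p=p+R.apply([o3,0,L3]); R=R*z(s4*j[3])*y(j[4]); p=p+R.apply([0,0,Lt]); R=R*z(s6*j[5])
    return p,R
if __name__=="__main__":
  for s4 in(1,-1):
   for s6 in(1,-1):
    f=lambda P:np.concatenate([fk(J,P,s4,s6)[0]-p for J,p,_ in D])
    s=least_squares(f,[.2,0,.4,0,.4,.25]);print(s4,s6,s.x,abs(s.fun).max())
    print([np.round((Ro.from_euler('xyz',e,degrees=True).inv()*fk(J,s.x,s4,s6)[1]).as_rotvec(degrees=True)) .tolist() for J,p,e in D][::3])
E
python3 kin.py
```

```text
1 1 [ 0.16208904 -0.01223817  0.59648317  0.0281163   0.43030501  0.33679481] 0.011817260841878882
[[-0.0, -0.0, -90.0], [0.0, -0.0, -90.0], [0.0, 0.0, -90.0]]
1 -1 [ 0.16208904 -0.01223817  0.59648317  0.0281163   0.43030501  0.33679481] 0.011817260841878882
[[-0.0, -0.0, -88.0], [0.0, -0.0, -72.0], [0.0, 0.0, -18.0]]
-1 1 [-0.53689901  0.42768683  0.37921008 -0.06353618 -0.04268858 -0.29669001] 0.106764589706745
[[-0.0, -0.0, -90.0], [-66.0, 48.0, 136.0], [-100.0, 16.0, 109.0]]
-1 -1 [-0.53689901  0.42768683  0.37921008 -0.06353618 -0.04268858 -0.29669001] 0.106764589706745
[[-0.0, -0.0, -88.0], [-62.0, 62.0, 150.0], [74.0, -74.0, -118.0]]
```

```bash
cat >> kin.py <<'E'
def fk2(J,P):
    j=np.array(J); z=lambda a:Ro.from_euler('z',a,degrees=True); y=lambda a:Ro.from_euler('y',a,degrees=True)
    h,a1,L2,o3,L3,Lt,yo,w,wy=P
    R=z(j[0]); p=np.array([0,0,h])+R.apply([a1,yo,0]); R=R*y(j[1]); p=p+R.apply([0,0,L2])
    R=R*y(j[2]); p=p+R.apply([o3,0,L3]); R=R*z(j[3]);p=p+R.apply([0,wy,0]); R=R*y(j[4]); p=p+R.apply([w,0,Lt]); R=R*z(j[5])*z(90)
    return p,R
def fit():
    f=lambda P:np.concatenate([fk2(J,P)[0]-p for J,p,_ in D]+[.05*(P-np.array([.16,0,.4,0,.4,.3,0,0,0]))*.02])
    return least_squares(f,[.16,0,.4,0,.4,.3,0,0,0])
if __name__=="__main__":
    s=fit();print(np.round(s.x,4),abs(s.fun).max())
E
python3 kin.py|tail -2
```

```text
[ 1.420e-01  1.000e-04  5.906e-01  2.540e-02  4.161e-01  3.194e-01
  1.160e-02 -6.000e-04 -2.000e-04] 0.00043786373020118785
```

The fit is good to 0.4 mm. Now solving for joint angles at the pail and hook for several leans.

```bash
cat > ik.py <<'E'
from kin import *
from h import *
K=fit().x
lo=np.array([-177.97,-48.28,12.27,-77.06,2.81,-146.56]);hi=np.array([177.97,115.42,149.76,257.06,150.46,146.56])
def ik(p,alpha,lean,seed):
    T=Rt(alpha,lean); p=np.array(p)+T.apply([0,0,.019])
    def f(J):
        q,R=fk2(J,K); return np.r_[(q-p)*10,(T.inv()*R).as_rotvec()]
    s=least_squares(f,np.clip(seed,lo+.1,hi-.1),bounds=(lo,hi)); return s.x,np.abs(s.fun).max()
if __name__=="__main__":
    st_=np.array([.6246,-.0683,0]); 
    for lean in(20,30,45,60):
      for name,p,al in(("pail",pl(0,0,.175),7),("hookabove",st_+[-.05,0,.191+.032+.025],-5),("hook",st_+[0,0,.191+.032],-5),("back",st_+[-.1,0,.191+.032+.07],-5)):
        best=set()
        for s in([-10,20,110,0,40,70],[-40,20,130,90,35,-50],[-10,20,110,170,30,-90]):
            J,e=ik(p,al,lean,s)
            if e<1e-3: best.add(tuple(np.round(J).astype(int)))
        print(lean,name,[[int(x) for x in b] for b in best])
E
python3 ik.py
```

```text
20 pail [[-32, 13, 112, 19, 41, 38]]
20 hookabove [[-9, 10, 104, 2, 46, 86]]
20 hook [[-8, 16, 100, 1, 44, 86]]
20 back [[-10, 4, 105, 2, 52, 85]]
30 pail [[-36, 12, 118, 38, 34, 17]]
30 hookabove [[-9, 7, 111, 4, 32, 83]]
30 hook [[-8, 13, 108, 3, 29, 85]]
30 back [[-10, 0, 112, 4, 38, 82]]
45 pail [[-43, 12, 127, 78, 33, -25]]
45 hookabove [[-10, 5, 122, 22, 9, 65]]
45 hook [[-8, 11, 119, 25, 6, 62]]
45 back [[-11, -3, 123, 15, 16, 71]]
60 pail [[-49, 17, 135, 105, 48, -59]]
60 hookabove [[-10, 6, 133, 166, 19, -79]]
60 hook [[-9, 13, 129, 171, 22, -84]]
60 back [[-12, -3, 133, 148, 12, -62]]
```

A 45° lean comes close to the wrist singularity at the hook (J5 about 6°). A 30° lean works in both places with clearance to the board, so I'll use that, approaching the tab along the tool axis.

```bash
python3 -c "
from h import *
st()
to(pl(-.04,0,.177+.069),7,30,True)
"
```

```text
t 15.95 J [-61.9   4.8 131.9  65.4  46.5 -27.8] p [ 0.3828 -0.2466  0.1843] rot [-179.9  -45.     7. ] F [-0.3 -0.  -1. ] g 0.503
turn [-0.042  0.33  -0.001] shift [0.553 0.136 0.302] | tcp [ 0.4657 -0.2262  0.2295]
```

Emit:
{"name": "carry_out", "arguments": {"commands": [[[-0.02,0.15,0,0.1,0,0.25,0.5],[-0.042,0.33,0,0.25,0.05,0.302,0.5],[-0.042,0.33,0,0.4,0.1,0.302,0.5],[-0.042,0.33,0,0.553,0.136,0.302,0.5],[-0.042,0.33,0,0.553,0.136,0.302,0.5],[-0.042,0.33,0,0.553,0.136,0.302,0.5]]]}}

```text
clock: 16.7
eef_pos: [0.4648, -0.2256, 0.2279]
eef_rot: [-179.8, -29.8, 7.0]
contact_force: [-0.9, 0.1, -0.1]
grip_width: 0.501
```

```bash
python3 -c "
from h import *
st()
to(pl(-.015,0,.177+.026),7,30,True)
to(pl(-.0,0,.177),7,30,True)
save('side','pics/s10.png',4,(220,80,370,230))
save('top','pics/t10.png',4,(220,130,370,280))
"
```

```text
t 16.7 J [-40.3   4.1 115.2  31.9  44.1  22.7] p [ 0.4648 -0.2256  0.2279] rot [-179.8  -29.8    7. ] F [-0.9  0.1 -0.1] g 0.501
turn [-0.003 -0.004 -0.002] shift [ 0.171  0.016 -0.276] | tcp [ 0.4905 -0.2232  0.1865]
turn [-0.003 -0.004 -0.002] shift [ 0.271  0.028 -0.449] | tcp [ 0.5054 -0.2213  0.1605]
```

View pics/s10.png

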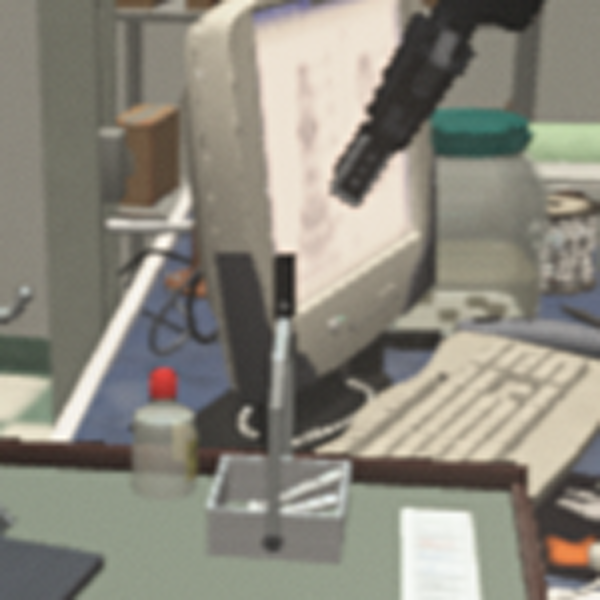

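View pics/t10.png

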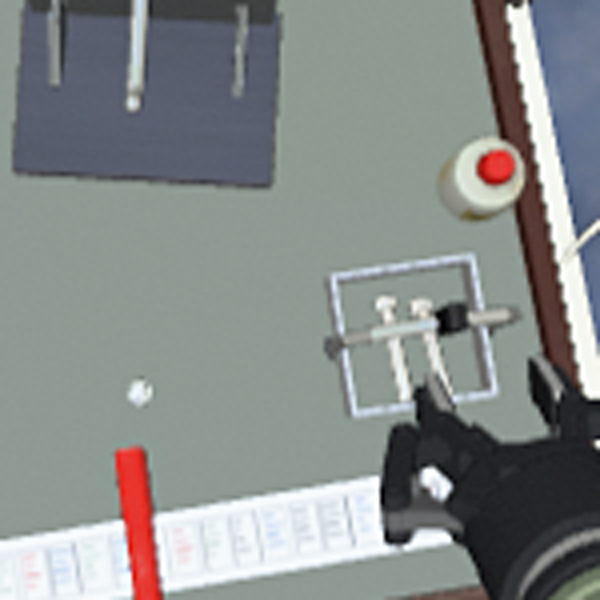

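The tab is at (285,285) in the side crop, with the fingers up and behind it. Advancing partway, then a check.

Emit:
{"name": "carry_out", "arguments": {"commands": [[[0,0,0,0.06,0,-0.1,0.5],[0,0,0,0.12,0.01,-0.2,0.5],[0,0,0,0.17,0.016,-0.276,0.5],[0,0,0,0.17,0.016,-0.276,0.5]]]}}

```text
clock: 17.3
eef_pos: [0.4897, -0.2237, 0.1861]
eef_rot: [-179.8, -29.8, 6.9]
contact_force: [0.3, 0.1, 0.7]
grip_width: 0.503
```

```bash
python3 -c "
from h import *
st()
to(pl(-.0,0,.177),7,30,True)
save('side','pics/s11.png',5,(250,110,350,230))
save('top','pics/t11.png',5,(280,170,370,260))
"
```

```text
t 17.3 J [-37.8   8.5 117.1  35.1  37.8  20.2] p [ 0.4897 -0.2237  0.1861] rot [-179.8  -29.8    6.9] F [0.3 0.1 0.7] g 0.503
turn [-0.004 -0.005  0.001] shift [ 0.105  0.016 -0.171] | tcp [ 0.5054 -0.2213  0.1605]
```

View pics/s11.png

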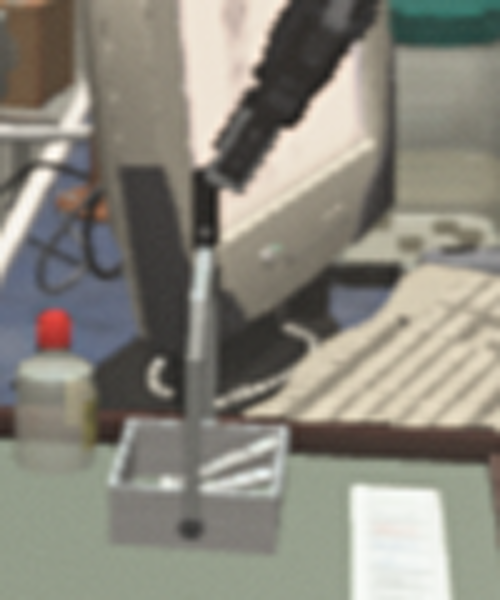

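View pics/t11.png

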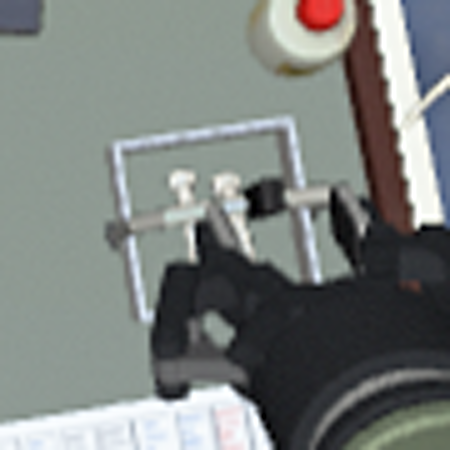

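The jaws straddle the tab once the 3 cm height difference is allowed for. Advancing fully and closing.

Emit:
{"name": "carry_out", "arguments": {"commands": [[[0,0,0,0.05,0.008,-0.085,0.5],[0,0,0,0.105,0.016,-0.171,0.5],[0,0,0,0.105,0.016,-0.171,0.5],[0,0,0,0.105,0.016,-0.171,0.3],[0,0,0,0.105,0.016,-0.171,0.2],[0,0,0,0.105,0.016,-0.171,0],[0,0,0,0.105,0.016,-0.171,0],[0,0,0,0.105,0.016,-0.171,0]]], "squeeze": 80}}

```text
clock: 18.4
eef_pos: [0.506, -0.2218, 0.1622]
eef_rot: [-179.9, -30.0, 6.9]
contact_force: [-0.4, 0.1, 2.9]
grip_width: 0.101
```

```bash
python3 -c "
from h import *
st()
save('side','pics/s12.png',5,(250,110,350,230))
save('top','pics/t12.png',5,(280,170,370,260))
"
```

```text
t 18.4 J [-36.3  11.3 117.8  37.7  34.1  18.2] p [ 0.506  -0.2218  0.1622] rot [-179.9  -30.     6.9] F [-0.4  0.1  2.9] g 0.101
```

View pics/s12.png

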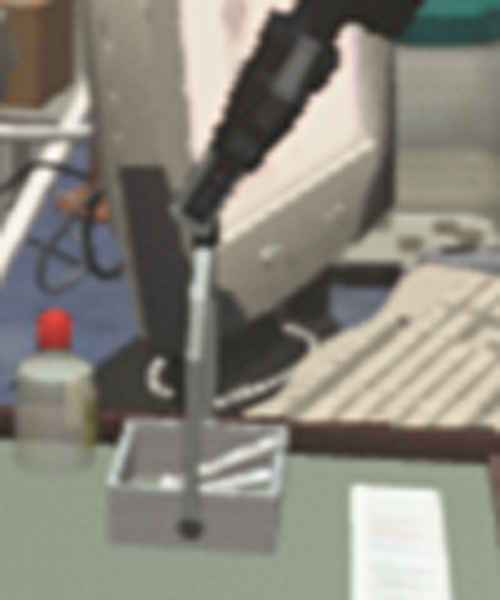

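View pics/t12.png

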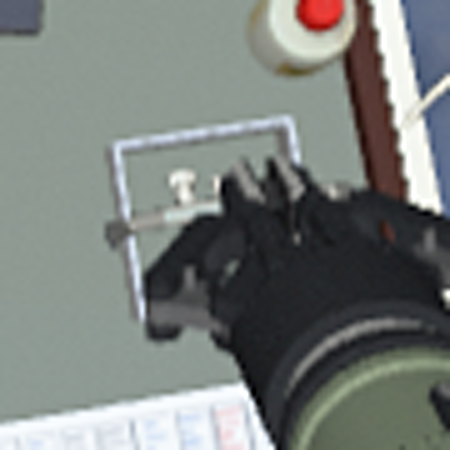

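The tab is gripped (8.6 mm reading for a 10 mm tab, the same -1.5 mm offset as on the bolts). Lifting gently.

Emit:
{"name": "carry_out", "arguments": {"commands": [[[0,0,0,0,0,0.07,0],[0,0,0,0,0,0.18,0],[0,0,0,0,0,0.3,0],[0,0,0,0,0,0.42,0],[0,0,0,0,0,0.54,0],[0,0,0,0,0,0.64,0],[0,0,0,0,0,0.7,0],[0,0,0,0,0,0.7,0]]]}}

```text
clock: 19.5
eef_pos: [0.5061, -0.2219, 0.2676]
eef_rot: [-180.0, -30.0, 7.0]
contact_force: [0.2, -0.2, -4.0]
grip_width: 0.096
```

```bash
cat >> h.py <<'E'
HS=np.array([.6246,-.0683,0]); b=np.radians(-5); sx=np.array([np.cos(b),np.sin(b),0]); sy=np.array([-np.sin(b),np.cos(b),0])
def hk(x,y,dz): return HS+sx*x+sy*y+np.array([0,0,.191+.0357+dz])  # grasp 178.7-143 above bail underside
E
python3 -c "
from h import *
st()
to(hk(-.065,0,.04),-5,30,True)
to(hk(0,0,.04),-5,30,True)
save('side','pics/s13.png',4,(220,50,370,200))
"
```

```text
t 19.5 J [-36.3   4.8 108.3  27.6  47.6  31.4] p [ 0.5061 -0.2219  0.2676] rot [-180.  -30.    7.] F [ 0.2 -0.2 -4. ] g 0.096
turn [-0.001 -0.001 -0.266] shift [ 0.422  1.056 -0.116] | tcp [ 0.5693 -0.0635  0.2502]
turn [-0.001 -0.001 -0.266] shift [ 0.853  1.019 -0.116] | tcp [ 0.6341 -0.0691  0.2502]
```

View pics/s13.png

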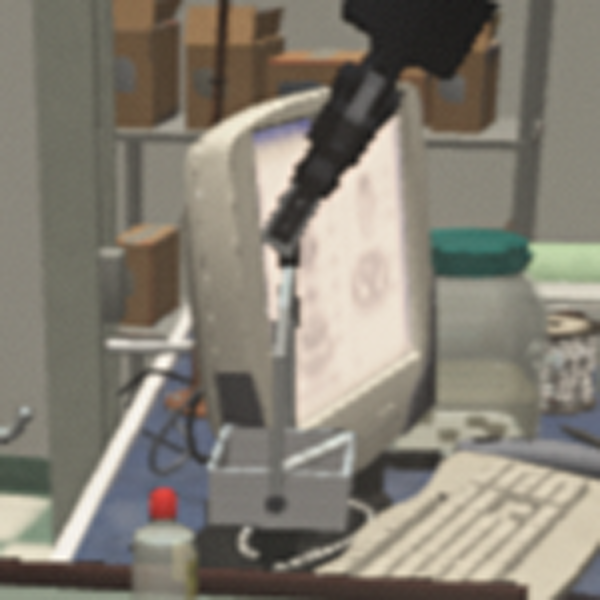

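The pail hangs upright in the grip, about 4 N. Moving slowly to in front of the hook and turning it to the stand's direction.

Emit:
{"name": "carry_out", "arguments": {"commands": [[[0,0,-0.01,0.01,0.05,0,0],[0,0,-0.03,0.04,0.14,0,0],[0,0,-0.06,0.08,0.26,0,0],[0,0,-0.1,0.12,0.38,0,0],[0,0,-0.14,0.17,0.5,0,0],[0,0,-0.17,0.22,0.62,0,0],[0,0,-0.2,0.27,0.74,-0.02,0],[0,0,-0.23,0.33,0.84,-0.04,0]]]}}

```text
clock: 20.55
eef_pos: [0.5547, -0.0941, 0.2597]
eef_rot: [-179.8, -29.8, -3.5]
contact_force: [0.3, -0.8, -3.9]
grip_width: 0.097
```

```bash
python3 -c "
from h import *
st()
to(hk(-.065,0,.04),-5,30,True)
"
```

```text
t 20.55 J [-13.8   3.5 110.9   8.9  36.6  73.9] p [ 0.5547 -0.0941  0.2597] rot [-179.8  -29.8   -3.5] F [ 0.3 -0.8 -3.9] g 0.097
turn [-0.004 -0.005 -0.035] shift [ 0.098  0.204 -0.063] | tcp [ 0.5693 -0.0635  0.2502]
```

Emit:
{"name": "carry_out", "arguments": {"commands": [[[0,0,-0.01,0.03,0.08,-0.02,0],[0,0,-0.03,0.06,0.15,-0.04,0],[0,0,-0.035,0.09,0.19,-0.06,0],[0,0,-0.035,0.098,0.204,-0.06,0],[0,0,-0.035,0.098,0.204,-0.06,0],[0,0,-0.035,0.098,0.204,-0.06,0]]]}}

```text
clock: 21.3
eef_pos: [0.5693, -0.0638, 0.2508]
eef_rot: [-179.8, -29.8, -5.1]
contact_force: [0.6, -0.4, -3.9]
grip_width: 0.102
```

```bash
python3 -c "
from h import *
st()
to(hk(0,0,.028),-5,30,True)
save('side','pics/s14.png',4,(160,60,310,210))
save('top','pics/t14.png',4,(200,60,350,210))
"
```

```text
t 21.3 J [ -8.6   4.8 110.8   3.4  34.7  84.1] p [ 0.5693 -0.0638  0.2508] rot [-179.8  -29.8   -5.1] F [ 0.6 -0.4 -3.9] g 0.102
turn [-0.004 -0.004  0.   ] shift [ 0.432 -0.035 -0.084] | tcp [ 0.6341 -0.0691  0.2382]
```

View pics/s14.png

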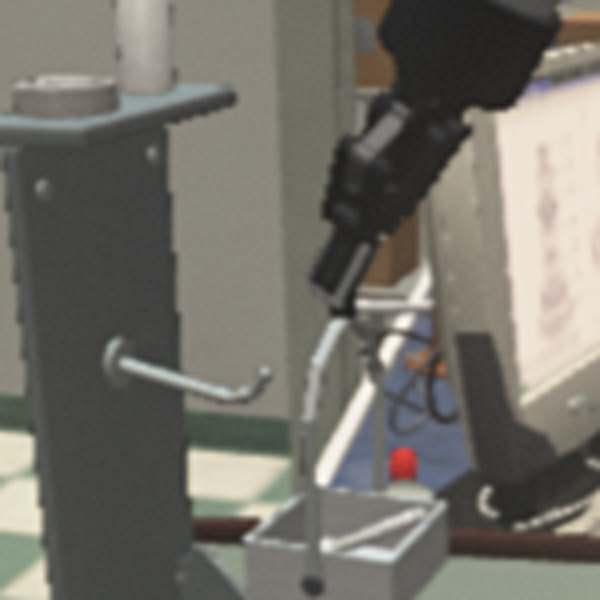

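View pics/t14.png

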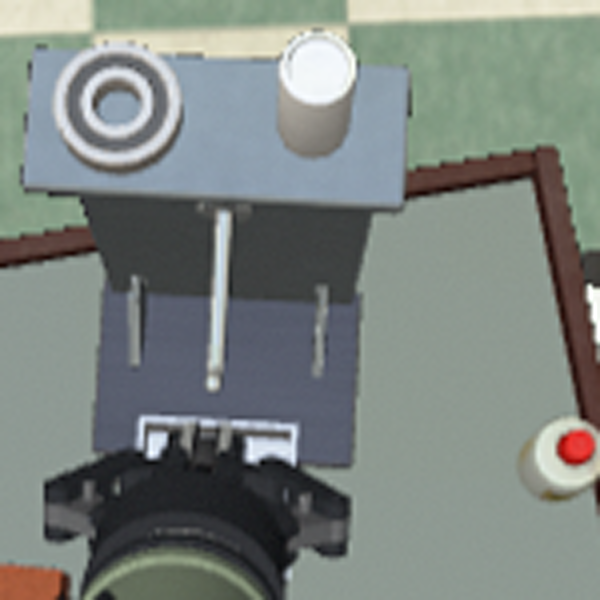

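The bail is in front of the hook tip and aligned: jaws at (207,437) and hook line at (213,382) in the top crop. Moving forward over the tip.

Emit:
{"name": "carry_out", "arguments": {"commands": [[[0,0,0,0.03,0,0,0],[0,0,0,0.1,-0.01,0,0],[0,0,0,0.18,-0.015,-0.01,0],[0,0,0,0.26,-0.02,-0.02,0],[0,0,0,0.34,-0.03,-0.03,0],[0,0,0,0.4,-0.035,-0.03,0],[0,0,0,0.432,-0.035,-0.03,0],[0,0,0,0.432,-0.035,-0.03,0]]]}}

```text
clock: 22.4
eef_pos: [0.6342, -0.0691, 0.2463]
eef_rot: [-179.8, -29.8, -5.1]
contact_force: [0.0, 0.1, -3.9]
grip_width: 0.104
```

```bash
python3 -c "
from h import *
st()
to(hk(0,0,0),-5,30,True)
print(proj('side',hk(0,0,0)-[0,0,.0357]),proj('top',hk(0,0,0)-[0,0,.0357]))
save('side','pics/s15.png',5,(160,80,280,200))
save('top','pics/t15.png',4,(200,60,350,210))
"
```

```text
t 22.4 J [ -8.1  10.9 104.    2.9  35.3  85.1] p [ 0.6342 -0.0691  0.2463] rot [-179.8  -29.8   -5.1] F [ 0.   0.1 -3.9] g 0.104
turn [-0.004 -0.004  0.   ] shift [-0.001 -0.    -0.24 ] | tcp [ 0.6341 -0.0691  0.2102]
[219.01424949 157.8504055 ] [254.22887641 146.64104143]
```

View pics/s15.png

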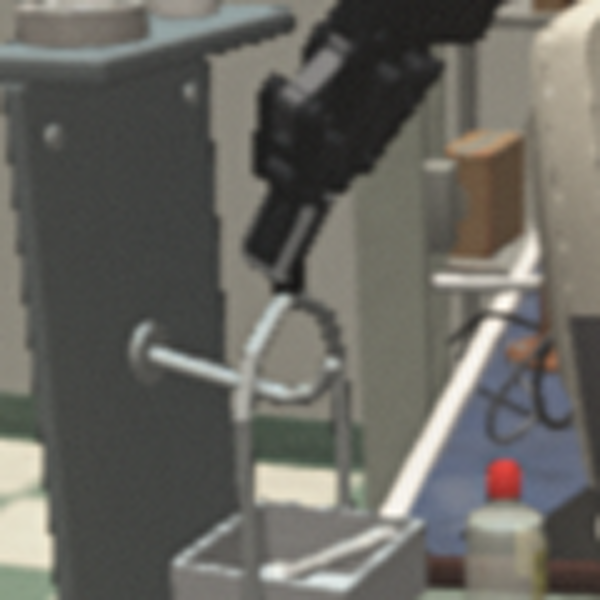

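View pics/t15.png

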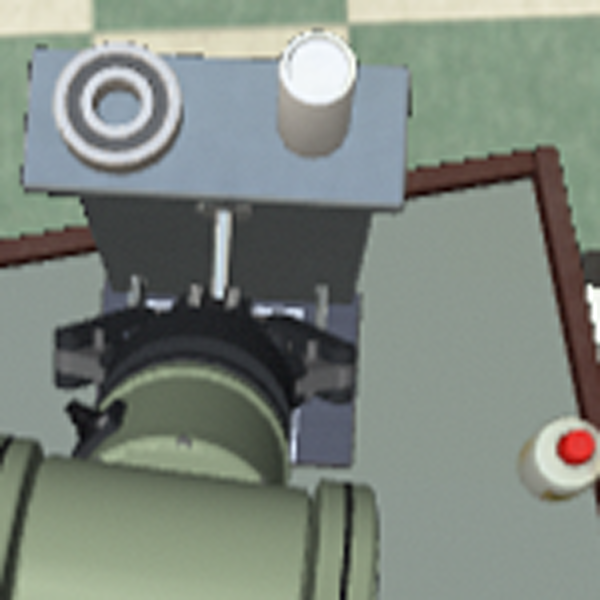

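The hook passes through the bail. The hook's low point at (295,392) matches my predicted seat at (295,389), and the arch is directly above it. Lowering.

Emit:
{"name": "carry_out", "arguments": {"commands": [[[0,0,0,0,0,-0.04,0],[0,0,0,0,0,-0.09,0],[0,0,0,0,0,-0.14,0],[0,0,0,0,0,-0.18,0],[0,0,0,0,0,-0.21,0],[0,0,0,0,0,-0.225,0],[0,0,0,0,0,-0.235,0],[0,0,0,0,0,-0.235,0]]]}}

```text
clock: 23.5
eef_pos: [0.634, -0.0691, 0.2115]
eef_rot: [-179.8, -29.8, -5.1]
contact_force: [0.7, -0.3, -2.9]
grip_width: 0.099
```

```bash
python3 -c "
from h import *
st()
to(hk(0,0,0),-5,30,True)
save('side','pics/s16.png',5,(160,80,280,200))
"
```

```text
t 23.5 J [ -8.1  12.7 107.2   3.3  30.3  84.6] p [ 0.634  -0.0691  0.2115] rot [-179.8  -29.8   -5.1] F [ 0.7 -0.3 -2.9] g 0.099
turn [-0.004 -0.003  0.   ] shift [ 0.    -0.    -0.008] | tcp [ 0.6341 -0.0691  0.2102]
```

View pics/s16.png

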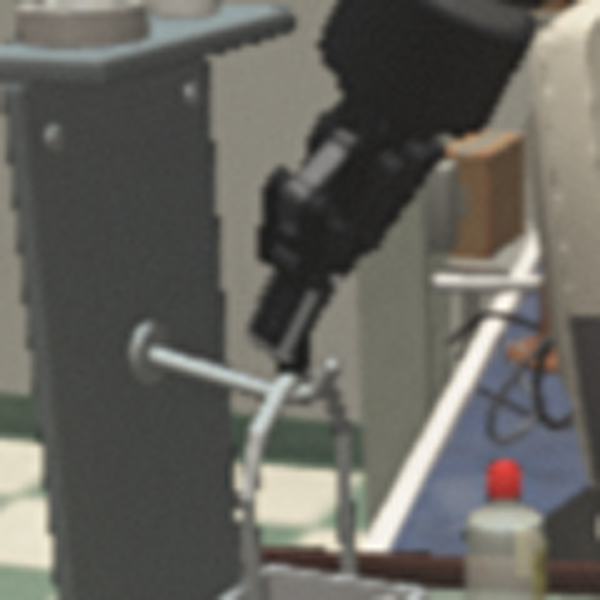

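Almost touching: the load has dropped from 3.9 to 2.9 N. Continuing in small steps.

Emit:
{"name": "carry_out", "arguments": {"commands": [[[0,0,0,0,0,-0.01,0],[0,0,0,0,0,-0.02,0],[0,0,0,0,0,-0.02,0]]]}}

```text
clock: 23.92
eef_pos: [0.6355, -0.0692, 0.2106]
eef_rot: [-179.8, -30.1, -5.1]
contact_force: [-0.3, -0.6, 4.4]
grip_width: 0.1
```

The hook now carries the pail: the force turned to +4.4 N upward. Opening.

Emit:
{"name": "carry_out", "arguments": {"commands": [[[0,0,0,0,0,0,0.13],[0,0,0,0,0,0,0.16],[0,0,0,0,0,0,0.2],[0,0,0,0,0,0,0.3],[0,0,0,0,0,0,0.4],[0,0,0,0,0,0,0.4],[0,0,0,0,0,0,0.4]]]}}

```text
clock: 24.8
eef_pos: [0.6355, -0.0692, 0.2106]
eef_rot: [-179.8, -30.1, -5.1]
contact_force: [-0.2, 0.3, 0.2]
grip_width: 0.397
```

```bash
python3 -c "
from h import *
st()
save('side','pics/s17.png',4,(160,80,300,220))
save('top','pics/t17.png',4,(200,60,350,210))
"
```

```text
t 24.8 J [ -8.1  12.9 107.3   3.4  29.8  84.5] p [ 0.6355 -0.0692  0.2106] rot [-179.8  -30.1   -5.1] F [-0.2  0.3  0.2] g 0.397
```

View pics/s17.png

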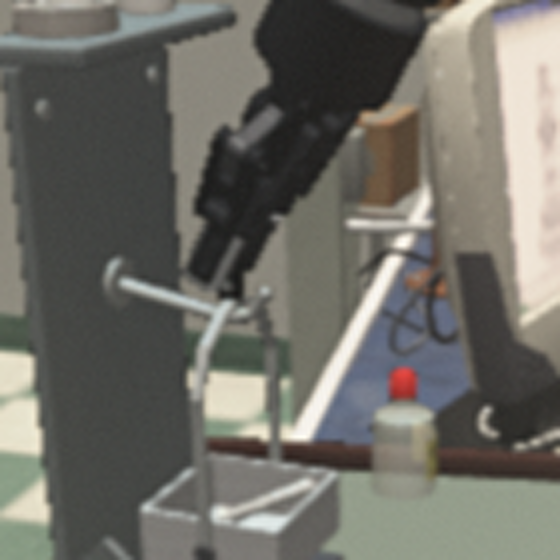

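View pics/t17.png

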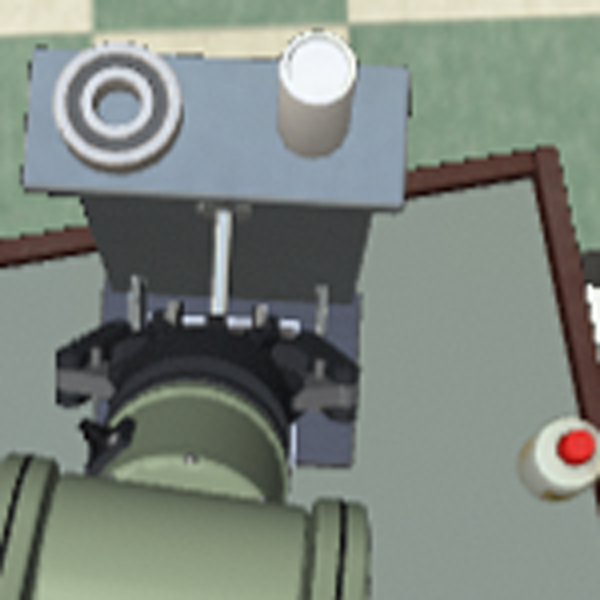

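Pail hangs on the hook, jaws are open on both sides with no contact force. Backing out along the tool axis.

Emit:
{"name": "carry_out", "arguments": {"commands": [[[0,0,0,-0.04,0.003,0.07,0.4],[0,0,0,-0.1,0.009,0.17,0.4],[0,0,0,-0.18,0.016,0.31,0.4],[0,0,0,-0.28,0.025,0.48,0.4],[0,0,0,-0.45,0.04,0.65,0.4],[0,0,0,-0.7,0.05,0.7,0.4],[0,0,0,-0.95,0.05,0.7,0.4],[0,0,0,-1,0.05,0.7,0.4]]]}}

```text
clock: 25.9
eef_pos: [0.4834, -0.0616, 0.3172]
eef_rot: [-179.8, -30.3, -5.1]
contact_force: [0.2, -0.2, 0.5]
grip_width: 0.399
```

Emit:
{"name": "carry_out", "arguments": {"commands": [[[0,0,0,-0.3,0.2,0,0.4],[0,0,0,-0.4,0.5,0,0.4],[0,0,0,-0.4,0.8,0,0.4],[0,0,0,-0.4,1,0,0.4],[0,0,0,-0.4,1,0,0.4],[0,0,0,-0.4,1,0,0.4]]]}}

```text
clock: 26.65
eef_pos: [0.4236, 0.0882, 0.3174]
eef_rot: [-179.8, -30.3, -5.1]
contact_force: [0.3, 0.4, -0.0]
grip_width: 0.4
```

```bash
python3 -c "
from h import *
st()
save('side','pics/s18.png',1.5)
save('side','pics/s18z.png',4,(160,100,300,250))
save('top','pics/t18.png',1.5)
save('top','pics/t18z.png',5,(200,100,320,200))
st()
"
```

```text
t 26.65 J [ 18.7 -11.2 115.7 -15.6  48.5 121.4] p [0.4236 0.0882 0.3174] rot [-179.8  -30.3   -5.1] F [ 0.3  0.4 -0. ] g 0.4
t 26.85 J [ 18.6 -11.2 115.7 -15.6  48.5 121.4] p [0.4236 0.0874 0.3172] rot [-179.8  -30.3   -5.3] F [-0.2  0.2 -0.2] g 0.399
```

View pics/s18.png

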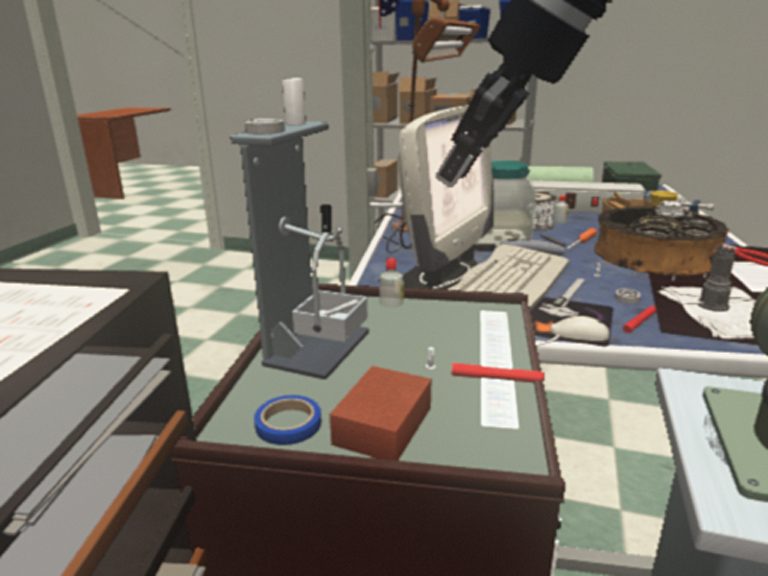

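View pics/s18z.png

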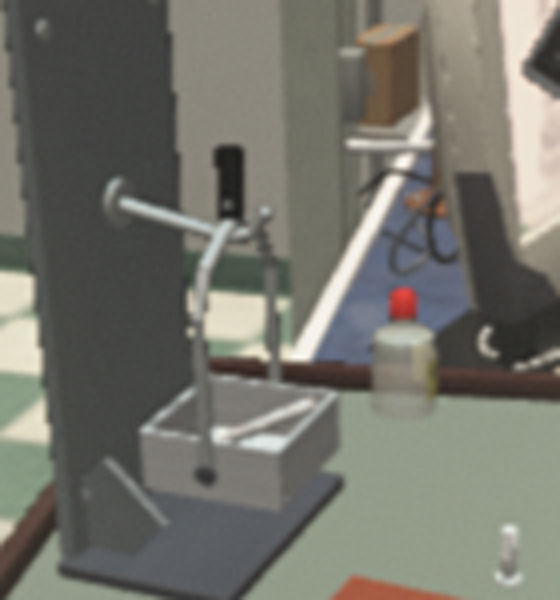

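View pics/t18.png

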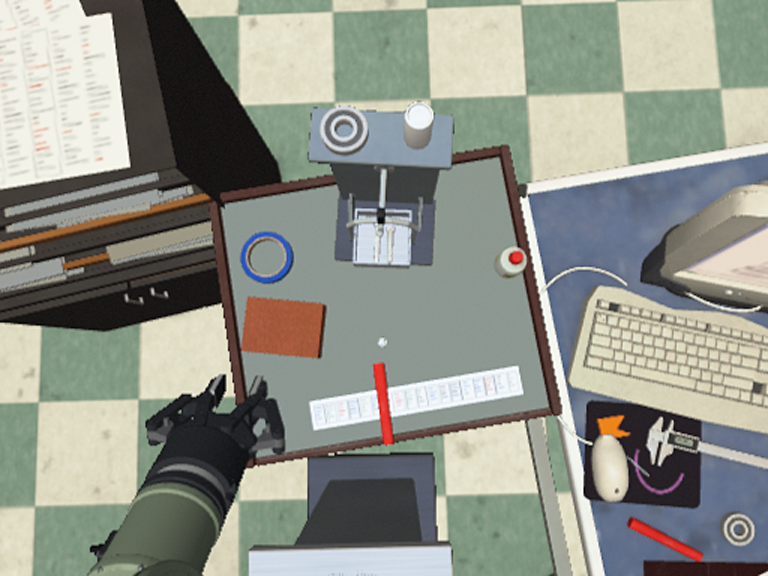

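View pics/t18z.png

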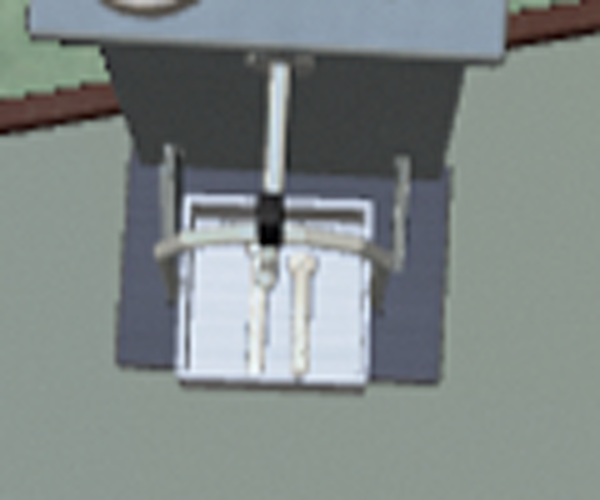

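The pail hangs by its bail on the hook with both bolts inside, at (260,320) and (302,315) in the top zoom. It may be swinging slightly, so I'll wait and compare.

Emit:
{"name": "carry_out", "arguments": {"commands": [[[0,0,0,0,0,0,0.4],[0,0,0,0,0,0,0.4],[0,0,0,0,0,0,0.4],[0,0,0,0,0,0,0.4],[0,0,0,0,0,0,0.4],[0,0,0,0,0,0,0.4],[0,0,0,0,0,0,0.4],[0,0,0,0,0,0,0.4]]]}}

```text
clock: 27.85
eef_pos: [0.4236, 0.0874, 0.3172]
eef_rot: [-179.8, -30.3, -5.2]
contact_force: [-1.0, 0.7, -0.1]
grip_width: 0.405
```

Emit:
{"name": "carry_out", "arguments": {"commands": [[[0,0,0,0,0,0,0.4],[0,0,0,0,0,0,0.4],[0,0,0,0,0,0,0.4],[0,0,0,0,0,0,0.4],[0,0,0,0,0,0,0.4],[0,0,0,0,0,0,0.4],[0,0,0,0,0,0,0.4],[0,0,0,0,0,0,0.4]]]}}

```text
clock: 28.85
eef_pos: [0.4236, 0.0874, 0.3172]
eef_rot: [-179.8, -30.3, -5.2]
contact_force: [-0.4, -0.1, 0.8]
grip_width: 0.4
```

```bash
python3 -c "
from h import *
I=[r.read_camera('side')[100:250,160:300].astype(int) for _ in range(8)]
print([round(abs(I[i]-I[0])[40:140,:110].mean(),2) for i in range(8)])
save('side','pics/s19.png',4,(160,100,300,250))
for n in('top','side'):
  r.read_camera(n)
  for q in('short_bolt','carton','bottle','tape','pail'): print(n,q,[(np.round(d['position'],1).tolist(),round(d['conf'],2)) for d in r.look_for(n,q)[:2]])
"
```

```text
[np.float64(0.0), np.float64(1.04), np.float64(1.04), np.float64(1.06), np.float64(1.05), np.float64(1.06), np.float64(1.05), np.float64(1.06)]
top short_bolt []
top carton [([189.3, 218.3], 0.82), ([258.2, 106.0], 0.36)]
top bottle [([338.9, 174.2], 0.86)]
top tape [([170.9, 165.8], 0.86)]
top pail [([253.2, 160.7], 0.73)]
side short_bolt []
side carton [([255.2, 271.0], 0.6)]
side bottle [([261.4, 194.0], 0.78)]
side tape [([193.1, 283.2], 0.81), ([188.4, 156.1], 0.58)]
side pail [([218.4, 204.3], 0.66)]
```

View pics/s19.png

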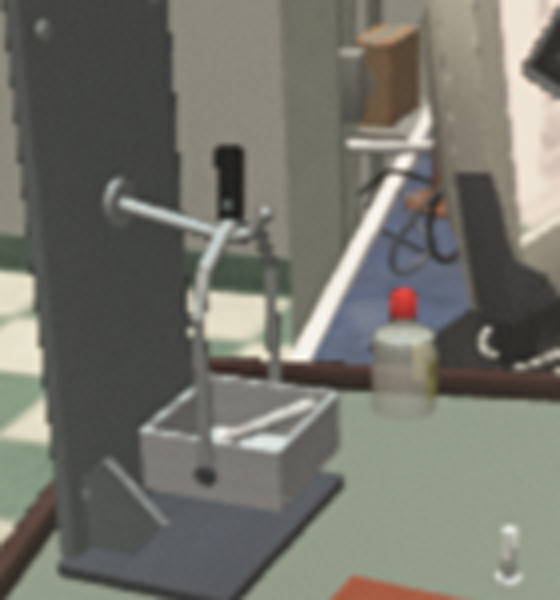

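The pail is at rest: picture differences stay at noise level (1.05). The bystanders are where they were, and the short bolt is still standing, though the network missed it. Handing in.

```bash
python3 -c "
from h import *
print(r.finish_job()); st()"
```

```text
the job is handed in; nothing more can be done
None
the job is handed in; nothing more can be done
```

I put both long bolts in the pail while it stood on the cabinet, then hung the pail by its handle on the hook. It is at rest there. I handed the job in at about 30 s of the 64 s allowed, with the arm clear of everything.

**Last checks**
- **Pail:** eight side pictures in a row differed only by image noise, so it is not swinging. The bail sits on the hook behind the upturned tip.
- **Bolts:** the top view shows both long bolts lying in the pail. The side view shows only one, probably because the bail leg hides the other.
- **Upright and forces:** the pail looked upright in every picture taken on the way. The highest wrist force I read was about 7 N, at the ends of moves.
- **Things to leave:** the carton and bottle read within about 3 pixels of where they started.
- **Tape roll, check that disagreed:** the network's top-view reading differed from its first one (171 against 190 px). The side reading and the pictures put the roll where it was.
- **Short bolt, check that failed:** the networks did not find it in the last pictures. By eye it still stands in the same place in both views.

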